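# Change the batch in a sprung module test fixture

## Task

Change the batch in the test fixture: lift the yellow stay by its knob, pull the sprung jaw open with it and drop the stay's outermost hole (red marks) over the brass peg so that the jaw is held wide open; then put every green module from the fixture into the white out-tray and load every blue module from the black bin into a fixture lane of its own, upright and lengthwise in the lane, flat on its floor. Last, lift the stay again, let the jaw close up to the batch and drop the stay's hole nearest the hinge (white marks) fully over the peg, let go, and then push the red-tipped switch lever right over to start the test. The red module stays in the bin; leave the other things on the bench alone.

Things in the scene. Friction and masses are not known exactly. Their poses are not given: they have to be found in the camera images.
- fixture: Dark steel base plate 318 x 236 x 12 mm of the test fixture, fixed. Origin: underside, near its middle; x the way the jaw opens, y towards the stay, z up. Grey fixed jaw, face at x = -85 mm, 48 mm high. Four lanes along x, floor at z = 12 mm, middles at y = -85, -41, 3 and 47 mm, clear width 40 mm, parted by white fins 4 mm thick, 10 mm tall; open from above.
- jaw (a joint): Travel of the grey sliding jaw along fixture x, m: 0 shut to 0.075 open; its face is at fixture x = -19 mm + travel (66 mm from the fixed jaw when shut), 22 mm thick, top at z = 45 mm. A spring shuts it (2.4 N at 0.01, 4.2 N at 0.06). With a hole centred on the peg it reads 0.009 (test), 0.035 (middle) or 0.061 (load); 2 mm less under the spring.
- stay (a joint): Angle of the yellow stay bar, rad: 0 level (stop), grows to 0.6 as the free end is lifted; falls by its weight; 0.17 lifts any hole clear of the peg. Hinge axis along fixture y, at fixture x = -8 mm + jaw travel, y = 98, z = 33 mm. Bar 30 x 6 mm, reaching 187 mm from the hinge to fixture -x; 14 mm holes 119 (test), 145 (unused) and 171 mm (load) from the axis.
- peg (a point): Tip of the fixed brass peg, 10 mm thick with a conical tip, at fixture (-118, 98, 47) mm; the tip stands 11 mm above the top of the level bar, whose underside lies on a boss 30 mm above the bench.
- stay_knob (a point): Point on the stay's black upright knob (16 mm thick, from the bar's top at 36 mm to 77 mm above the bench), 80 mm from the hinge axis towards the holes, 60 mm above the bench when the bar lies level. The stay is lifted and the jaw pulled by this knob; it tilts with the bar.
- hole_test (a point): Centre of the stay's test hole (white marks), the one nearest the hinge, in the middle of the bar's thickness
- hole_load (a point): Centre of the stay's load hole (red marks), the outermost one, in the middle of the bar's thickness
- switch (a joint): Toggle lever at the jaw end of the fixture, rad: 0 off (leaning to fixture -x) to 1.0 on (to +x), stays where left; light, about 1 N. Pivot axis along fixture y at fixture (125, -19, 34) mm; a steel stem with a red ball, 26 mm across, 60 mm from the pivot, so its centre goes from fixture (96, -19, 87) over (125, -19, 94) to (154, -19, 87) mm.
- bin: Open black parts bin, 160 x 290 x 24 mm, wall 5 mm, floor 5 mm thick, fixed. Origin: underside centre; z up. Holds the blue modules, one red module and small loose parts (up to 16 mm high) along one long side.
- tray: Open white out-tray, the same size as the bin (160 x 290 x 24 mm, wall 5 mm, floor 5 mm), fixed and empty. Origin: underside centre.
- blue0: Blue power module still to be tested, may be absent: 70 x 30 x 24 mm body with a black upright grip rib in the middle of its top (30 mm long, 12 mm thick, 28 mm tall, so 52 mm tall in all); 0.11 kg. Origin: centre of the underside; x along its length, y across the rib's thickness, z up. The two ends are alike.
- blue1: Blue power module still to be tested, may be absent: 70 x 30 x 24 mm body with a black upright grip rib in the middle of its top (30 mm long, 12 mm thick, 28 mm tall, so 52 mm tall in all); 0.11 kg. Origin: centre of the underside; x along its length, y across the rib's thickness, z up. The two ends are alike.
- blue2: Blue power module still to be tested, may be absent: 70 x 30 x 24 mm body with a black upright grip rib in the middle of its top (30 mm long, 12 mm thick, 28 mm tall, so 52 mm tall in all); 0.11 kg. Origin: centre of the underside; x along its length, y across the rib's thickness, z up. The two ends are alike.
- blue3: Blue power module still to be tested, may be absent: 70 x 30 x 24 mm body with a black upright grip rib in the middle of its top (30 mm long, 12 mm thick, 28 mm tall, so 52 mm tall in all); 0.11 kg. Origin: centre of the underside; x along its length, y across the rib's thickness, z up. The two ends are alike.
- green0: Green power module, tested, in the fixture at the start, may be absent: 70 x 30 x 24 mm body with a black upright grip rib in the middle of its top (30 mm long, 12 mm thick, 28 mm tall, so 52 mm tall in all); 0.11 kg. Origin: centre of the underside; x along its length, y across the rib's thickness, z up. The two ends are alike.
- green1: Green power module, tested, in the fixture at the start, may be absent: 70 x 30 x 24 mm body with a black upright grip rib in the middle of its top (30 mm long, 12 mm thick, 28 mm tall, so 52 mm tall in all); 0.11 kg. Origin: centre of the underside; x along its length, y across the rib's thickness, z up. The two ends are alike.
- green2: Green power module, tested, in the fixture at the start, may be absent: 70 x 30 x 24 mm body with a black upright grip rib in the middle of its top (30 mm long, 12 mm thick, 28 mm tall, so 52 mm tall in all); 0.11 kg. Origin: centre of the underside; x along its length, y across the rib's thickness, z up. The two ends are alike.
- green3: Green power module, tested, in the fixture at the start, may be absent: 70 x 30 x 24 mm body with a black upright grip rib in the middle of its top (30 mm long, 12 mm thick, 28 mm tall, so 52 mm tall in all); 0.11 kg. Origin: centre of the underside; x along its length, y across the rib's thickness, z up. The two ends are alike.
- red: Red module, faulty, stays in the bin: 70 x 30 x 24 mm body with a black upright grip rib in the middle of its top (30 mm long, 12 mm thick, 28 mm tall, so 52 mm tall in all); 0.11 kg. Origin: centre of the underside; x along its length, y across the rib's thickness, z up. The two ends are alike.
- meter: Bystander, leave alone: yellow multimeter 160 x 78 x 36 mm; origin under its centre
- board: Bystander, leave alone: small circuit board 69 x 54 mm, about 15 mm high; origin under its centre
- driver: Bystander, leave alone: screwdriver lying on the bench
- spool: Bystander, leave alone: solder spool, 54 mm across, 40 mm high; origin under its centre
- mug: Bystander, leave alone: blue mug, 76 mm across, 90 mm high; origin under its centre

How it is judged:
By the outcome, as a careful person would: the job done as asked, in the order asked, and still so for the second after the job is handed in, with the robot touching nothing.
Of blue0, blue1, blue2, blue3 only 3 to 4 are there at a start; the rules pass over those that are not, and their reading is None.
Of green0, green1, green2, green3 only 2 to 3 are there at a start; the rules pass over those that are not, and their reading is None.
At some moment in a run one of blue0, blue1, blue2, blue3 may be knocked a few centimetres aside while the robot is not near it.
Once in a run the grip may slacken for a moment while it holds something.
It also fails if it takes over 200 s, if anything falls off the work surface, if the arm or the gripper's body presses on something with over 40 N, if the wrist force passes 120 N, or if a joint passes its speed limit or range.

## Robot

A 6-joint arm with a two-finger parallel gripper is mounted at the origin on the work surface. World frame = base frame: x ahead of the robot, y to its left, z up, the work surface at z = 0. Lengths are in m, angles in rad, forces in N, time in s.
With the tool pointing down it reaches from about 0.25 to 0.725 m from the base axis. Payload 4 kg.
Tool frame: the origin (TCP) lies midway between the tips of the shut fingers; the grasp point (between the pads) lies 19 mm behind it; z points along the fingers, y is the direction in which the jaws open and shut (so a half turn about z gives the same grasp; the last joint's range is limited). The gripper opens to 85 mm and grips with 20 to 120 N. Pads are 22 mm wide; open, the fingers measure 114 mm over their backs; the gripper's body (76 mm by 85 mm) begins 54 mm behind the grasp point. The pads swing forward as they close: fully open they stand 13 mm farther back than shut.
Start: joints at [-1.279, 0.241, 0.005, 1.335, 0, 1.571], TCP at [0.144, -0.479, 0.231] pointing down, gripper open.
Joint ranges: [-2.72, 2.72], [-1.05, 1.87], [-1.09, 1.28], [-1.99, 2.15], [-1.42, 1.44], [-3.14, 3.14]. Speed limits (rad/s): [2.79, 2.79, 3.14, 3.14, 3.14, 3.14].

## Interface

Orientations are given as a unit quaternion [x, y, z, w].
In Python, from workcell import get_obs, camera, camera_model, job_done, masks_of gives the robot as it stands.
- The arm moves only by the tool jog_arm, never from a script. Its argument "deltas" is a list that holds one entry, the list of rows, each a list of 7 numbers: the shift along the tool's x, y, z in mm, then the turn, a rotation vector about the tool's x, y, z in degrees, then the finger opening in mm, from 0 to 85.4. A call has 1 to 5 rows; each row shifts and turns the pose as measured when the row begins, along the tool's axes as they then stand; what a row does not reach is not made up. A row lasts 1/10 s, in which the tool goes at most 50 mm and 8.59 degrees, less where a joint would pass 70% of its speed; a pose out of reach is approached as far as the arm can. A call with a gripper value outside its range is refused whole. The fingers move at their own pace and stop on an object; the grip force is fixed at half the most. Time passes only in rows, so rows that do not move let the fingers close. It gives the time, the measured TCP pose, the force and the opening at its end, in the units of the state.
- get_obs(): the state, without advancing time (a new reading comes with each control period).
- camera(name): name is "scene" or "top" or "wrist"; returns the picture (420x560x3 uint8, red, green, blue); there is no depth.
- camera_model(name): a dict with "fovy" (degrees; the focal length in pixels is half the picture's height over the tangent of half this angle, whatever the lens; pixels are square), "cx", "cy" (the principal point, pixels), "pose" (4x4, takes a point from camera to world coordinates); the wrist camera has in their place "T_tool_cam" (4x4, takes a point from camera to tool coordinates, whose origin is the TCP and whose axes are the flange's). Camera axes: x right, y down, z forward; pixel columns grow to the right and rows downward; lengths in m; the calibration is good to about 2 mm. The wrist camera is an equidistant fisheye: a pixel r from the principal point sees the ray r / f radians off the axis. A picture is of the moment at which its call begins: read the wrist's pose just before it. camera_model takes no time and is no camera call.
- job_done(): hands the job in, once; it reports no verdict.
Trained networks look in the newest picture that a camera, given by its name, has taken for a name from the list of things; names that differ only in an ending like _2 or _b are one class to them, and where a whole thing is asked for, a point or a joint stands for the part that bears it (a point fixed in the world has none). Each returns a list of dicts, best first, with "conf" (0 to 1); they miss things now and then, are a little off and sometimes report something else, mostly with a low value. They report only what shows in the picture. A call takes as long as a camera call.
- masks_of(target, camera): "pixels" (420x560 bool, what is visible of it) and "at" ([column, row] in pixels, amid what is visible of it).
The state is a dict: "clock": time; "joint_pos": joint angles; "joint_vel": joint speeds; "tau": joint torques, N m; "eef_pos": TCP position; "tool_rot": TCP orientation; "ft_force": force on the tool from outside, world axes, zero at the start; "ft_torque": the same for the moment, N m; "grip_width": finger opening in m.
Only numpy, scipy, OpenCV 4.12 (cv2) and the standard library are available. Lean on these libraries where they do the work, as an engineer would, in place of code of your own. Each camera call takes 0.05 s, during which the arm holds its last target. There are 200 camera calls.

## Working session

There is one attempt and no reset: what is moved stays moved. The work goes in short steps, Python scripts to look and compute and a tool call to move; the robot and the scene stay as the last step left them, time stands still between calls to the robot, and variables do not carry over. Pictures are saved under pics/ and viewed, about 12 in all and at most 16, crops included, and the job is handed in when it is done.

Besides the shell and the picture viewer there is one more tool, called by a JSON object that holds its "api" and its "payload", one argument or row to a line. jog_arm: Moves the arm, as the interface text tells. Its arguments: {"type":"object","properties":{"deltas":{"type":"array"}},"required":["deltas"]}

```bash
ls; mkdir -p pics; cat > h.py <<'E'
import numpy as np, cv2
from workcell import *
def shot(name,fn,scale=1):
    im=camera(name); b=cv2.cvtColor(im,cv2.COLOR_RGB2BGR); cv2.imwrite('pics/'+fn,b); return im
def f_of(m): return 210/np.tan(np.radians(m['fovy'])/2)
E
python3 - <<'E'
from h import *
shot('top','top0.png');shot('scene','scene0.png')
for n in ['top','scene','wrist']:
    m=camera_model(n);print(n,{k:(np.round(v,3).tolist()) for k,v in m.items() if not isinstance(v,str)})
o=get_obs();print({k:np.round(v,3).tolist() for k,v in o.items()})
E
```

```text
pics
top {'fovy': 44.504, 'cx': 285.755, 'cy': 216.631, 'pose': [[0.007, -0.989, 0.145, 0.355], [-1.0, -0.011, -0.023, 0.069], [0.025, -0.145, -0.989, 1.347], [0.0, 0.0, 0.0, 1.0]]}
scene {'fovy': 44.654, 'cx': 280.002, 'cy': 211.324, 'pose': [[0.623, 0.436, -0.649, 1.557], [0.782, -0.338, 0.524, -0.782], [0.01, -0.834, -0.552, 0.952], [0.0, 0.0, 0.0, 1.0]]}
wrist {'fovy': 65.706, 'cx': 281.296, 'cy': 208.838, 'T_tool_cam': [[0.001, -0.958, -0.286, 0.071], [1.0, 0.001, -0.0, -0.0], [0.001, -0.286, 0.958, -0.143], [0.0, 0.0, 0.0, 1.0]]}
{'clock': 0.1, 'joint_pos': [-1.279, 0.241, 0.004, 1.335, 0.0, 1.571], 'joint_vel': [-0.0, -0.0, 0.0, -0.001, 0.0, -0.001], 'tau': [-0.0, -37.314, 25.301, 0.011, -0.0, 0.0], 'eef_pos': [0.144, -0.478, 0.231], 'tool_rot': [0.989, 0.145, -0.0, -0.001], 'ft_force': [0.039, -0.247, -0.112], 'ft_torque': [0.002, -0.029, -0.016], 'grip_width': 0.085}
```

View pics/top0.png

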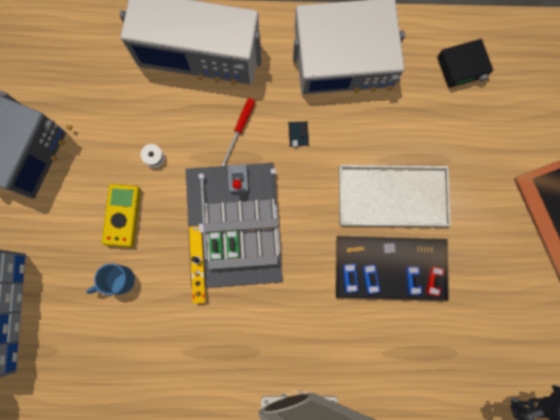

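View pics/scene0.png

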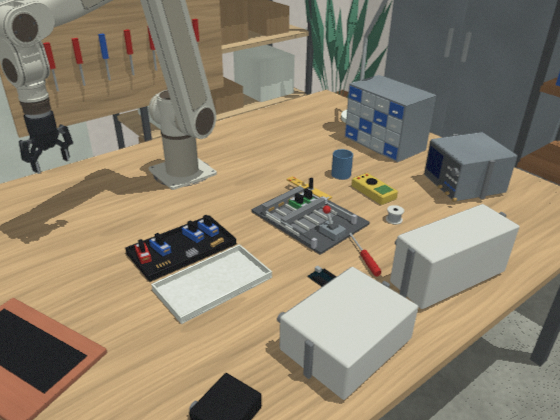

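Top view: the fixture is at about (235,225), with its +x up the image (world +x) and the stay on the left (world +y). There are two green modules at (215,245) and (232,243), three blue at (350,278), (371,278) and (414,280), and the red at (436,280). The tray is at (395,196), with the bin below it.

```bash
cat >> h.py <<'E'
def ray(name,px,obs=None):
    m=camera_model(name); p=np.atleast_2d(np.asarray(px,float)); f=f_of(m)
    d=(p-[m['cx'],m['cy']])/f
    if name=='wrist':
        r=np.linalg.norm(d,axis=1,keepdims=True); u=np.c_[d/np.maximum(r,1e-9)*np.sin(r),np.cos(r)]
        from scipy.spatial.transform import Rotation as R
        T=np.eye(4);T[:3,:3]=R.from_quat(obs['tool_rot']).as_matrix();T[:3,3]=obs['eef_pos'];T=T@np.array(m['T_tool_cam'])
    else: u=np.c_[d,np.ones(len(d))];T=np.array(m['pose'])
    return T[:3,3],u@T[:3,:3].T
def onplane(name,px,z,obs=None):
    c,v=ray(name,px,obs); return c+v*((z-c[2])/v[:,2])[:,None]
def proj(name,P,obs=None):
    m=camera_model(name);f=f_of(m);P=np.atleast_2d(P)
    if name=='wrist':
        from scipy.spatial.transform import Rotation as R
        T=np.eye(4);T[:3,:3]=R.from_quat(obs['tool_rot']).as_matrix();T[:3,3]=obs['eef_pos'];T=T@np.array(m['T_tool_cam'])
    else: T=np.array(m['pose'])
    q=(P-T[:3,3])@T[:3,:3]
    if name=='wrist':
        s=np.linalg.norm(q[:,:2],axis=1);th=np.arctan2(s,q[:,2]);return q[:,:2]/np.maximum(s,1e-9)[:,None]*(th*f)[:,None]+[m['cx'],m['cy']]
    return q[:,:2]/q[:,2:]*f+[m['cx'],m['cy']]
def rect(mask,name,z,obs=None):
    ys,xs=np.nonzero(mask); P=onplane(name,np.c_[xs,ys],z,obs)[:,:2]
    (c,s,a)=cv2.minAreaRect((P*1000).astype(np.float32)); return np.round(c,1),np.round(s,1),round(a,1)
E
python3 - <<'E'
from h import *
camera('top')
for t,z in [('fixture',.012),('bin',.024),('tray',.024),('blue0',.024),('green0',.036),('red',.024),('stay',.036),('stay_knob',.077),('switch',.09)]:
    for d in masks_of(t,'top'):
        if d['conf']<.3: continue
        print(t,round(d['conf'],2),np.round(d['at']),*rect(d['pixels'],'top',z),onplane('top',d['at'],z).round(3)[0,:2], d['pixels'].sum())
E
python3 - <<'E'
import cv2
a=cv2.imread('pics/top0.png')[155:310,180:290];cv2.imwrite('pics/fx.png',cv2.resize(a,None,fx=3.8,fy=3.8,interpolation=cv2.INTER_CUBIC))
E
```

```text
fixture 0.81 [233. 220.] [513.4 174.6] [356.4 241.4] 4.8 [0.541 0.177] 10637
fixture 0.34 [246. 119.] [783.4 172.3] [ 24.4 196.6] 65.5 [0.815 0.146] 374
bin 0.97 [389. 264.] [ 420.6 -237.2] [294.5 162.1] 89.0 [ 0.428 -0.231] 5234
bin 0.72 [196. 262.] [423.8 265.8] [188.4  31. ] 4.7 [0.43  0.268] 796
tray 0.88 [395. 196.] [ 609.1 -247. ] [296.4 167.8] 89.8 [ 0.608 -0.249] 6816
blue0 0.84 [369. 282.] [ 390.2 -180.8] [69.8 32.1] 10.4 [ 0.38  -0.176] 326
blue0 0.66 [197. 264.] [422.8 265.8] [190.7  31. ] 4.7 [0.424 0.265] 837
blue0 0.55 [411. 280.] [ 387.4 -290.2] [72.1 35.4] 4.2 [ 0.387 -0.286] 377
blue0 0.54 [351. 278.] [ 392.8 -127.1] [69.9 32.2] 5.7 [ 0.392 -0.131] 324
blue0 0.45 [294. 133.] [773.8   8.1] [69.4 50.9] 0.4 [0.775 0.018] 469
green0 0.9 [214. 242.] [471.  219.5] [64.1 28. ] 1.6 [0.48 0.22] 278
green0 0.54 [233. 244.] [474.  175.1] [69.5 30.6] 1.4 [0.474 0.174] 335
red 0.78 [435. 282.] [ 386.6 -345.6] [37.7 72.4] 81.3 [ 0.384 -0.348] 394
red 0.68 [233. 220.] [511.2 174.4] [350.  237.6] 5.1 [0.538 0.174] 10369
stay 0.69 [234. 225.] [510.6 172.4] [349.  235.7] 5.3 [0.524 0.172] 10547
stay 0.61 [195. 264.] [423.5 264.4] [191.1  31.2] 4.7 [0.424 0.268] 839
stay_knob 0.98 [196. 264.] [419.9 257.8] [183.   29.8] 4.8 [0.421 0.258] 811
stay_knob 0.53 [370. 281.] [ 388.8 -169.9] [69.4 34.6] 10.6 [ 0.383 -0.168] 377
switch 0.52 [237. 185.] [621.5 162.9] [21.7 21.3] 45.4 [0.617 0.162] 71
```

View pics/fx.png

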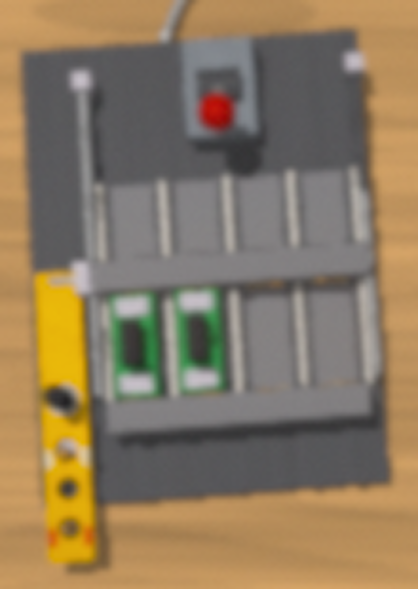

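The crop shows the peg in the white-marked test hole, greens in the lanes at y=47 and y=3, the jaw closed on them, and the lever at -x. My estimate is fixture ≈ (0.524, 0.175) with yaw ≈ +4.8°. Next I move above it for a wrist look.

```bash
cat >> h.py <<'E'
from scipy.spatial.transform import Rotation as R
def need(p,yaw,tilt=0):
    """tool-frame shift mm and rotvec deg to go from now to p (mm), tool down, yaw deg, tilt deg about fixed tool y"""
    o=get_obs(); A=R.from_quat(o['tool_rot'])
    B=R.from_euler('z',yaw,degrees=True)*R.from_euler('x',180,degrees=True)*R.from_euler('y',tilt,degrees=True)
    d=A.inv().apply(np.array(p)-1000*np.array(o['eef_pos'])); w=np.degrees((A.inv()*B).as_rotvec())
    print('t',round(o['clock'],1),'at',np.round(np.array(o['eef_pos'])*1000,1),'shift',d.round(1),'turn',w.round(1),'F',np.round(o['ft_force'],1),'g',round(o['grip_width']*1000,1))
E
python3 -c "
from h import *
need([535,178,260],4.8)"
```

```text
t 0.6 at [ 143.8 -478.9  231.3] shift [ 563.6 -516.6  -28.7] turn [ 0.  -0.  11.9] F [-0.1  0.5  0.9] g 85.1
```

{"api": "jog_arm", "payload": {
  "deltas": [
    [[35,-32,-2,0,0,0,85],[35,-32,-2,0,0,0,85],[35,-32,-2,0,0,0,85],[35,-32,-2,0,0,0,85],[35,-32,-2,0,0,0,85]]
  ]
}}

```text
clock: 1.1
eef_pos: [0.2673, -0.2748, 0.2402]
tool_rot: [0.99, 0.139, 0.0, 0.001]
ft_force: [0.6, -1.4, 0.5]
grip_width: 0.0849
```

{"api": "jog_arm", "payload": {
  "deltas": [
    [[35,-32,-2,0,0,0,85],[35,-32,-2,0,0,0,85],[35,-32,-2,0,0,0,85],[35,-32,-2,0,0,0,85],[35,-32,-2,0,0,0,85]]
  ]
}}

```text
clock: 1.6
eef_pos: [0.3952, -0.0643, 0.2523]
tool_rot: [0.99, 0.138, 0.003, 0.003]
ft_force: [0.5, -1.3, 0.6]
grip_width: 0.0851
```

{"api": "jog_arm", "payload": {
  "deltas": [
    [[35,-32,-2,0,0,0,85],[35,-32,-2,0,0,0,85],[35,-32,-2,0,0,0,85],[0,0,0,0,0,6,20],[0,0,0,0,0,6,20]]
  ]
}}

```text
clock: 2.1
eef_pos: [0.4771, 0.0523, 0.2591]
tool_rot: [0.999, 0.051, 0.006, -0.006]
ft_force: [-0.4, -0.6, -0.3]
grip_width: 0.0584
```

```bash
python3 -c "
from h import *
need([535,178,260],4.8)"
```

```text
t 2.1 at [477.1  52.3 259.1] shift [  70.4 -119.1    1.2] turn [-0.6 -0.7  1.1] F [-0.4 -0.6 -0.3] g 58.4
```

{"api": "jog_arm", "payload": {
  "deltas": [
    [[24,-40,0,0,0,0,20],[24,-40,0,0,0,0,20],[24,-40,0,-0.6,-0.7,1.1,20],[0,0,0,0,0,0,20],[0,0,0,0,0,0,20]]
  ]
}}

```text
clock: 2.6
eef_pos: [0.5451, 0.1168, 0.2623]
tool_rot: [0.995, 0.091, -0.004, -0.026]
ft_force: [-0.5, -0.8, -0.4]
grip_width: 0.0201
```

```bash
python3 - <<'E'
from h import *
need([535,178,260],4.8)
o=get_obs();im=shot('wrist','w1.png')
c,s=np.cos(np.radians(4.8)),np.sin(np.radians(4.8))
def fx(p): return np.array([524.4+c*p[0]-s*p[1],175+s*p[0]+c*p[1],p[2]])/1000
b=cv2.imread('pics/w1.png')
for p in [(-118,98,47),(96,-19,87),(-81,98,77),(-85,69,48),(-85,-107,48),(159,118,12),(159,-118,12),(-159,-118,12)]:
    q=proj('wrist',fx(p),o)[0].round().astype(int);cv2.drawMarker(b,tuple(int(v) for v in q),(255,0,255),0,8,1)
cv2.imwrite('pics/w1m.png',cv2.resize(b,None,fx=1.42,fy=1.42,interpolation=cv2.INTER_CUBIC))
E
```

```text
t 2.6 at [545.1 116.8 262.3] shift [  1.2 -61.9   5.6] turn [-3.   0.4  5.7] F [-0.5 -0.8 -0.4] g 20.1
```

View pics/w1m.png

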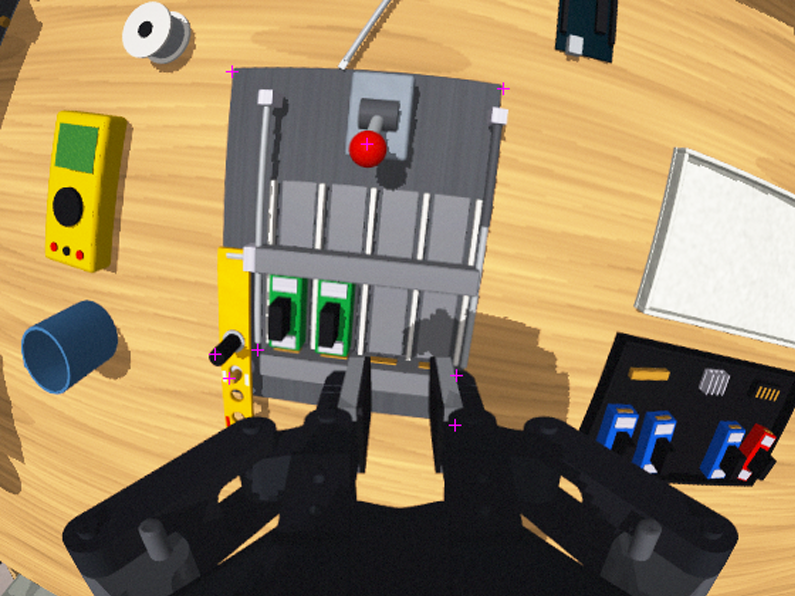

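The plate corners match my fixture estimate to about 1 px. The knob tip is at (217,357) and the ball at (368,149), each within 2–3 mm. I go above the knob.

```bash
cat >> h.py <<'E'
FX,FY,YAW=524.4,175.0,4.8
def fx(p):
    c,s=np.cos(np.radians(YAW)),np.sin(np.radians(YAW)); p=np.asarray(p,float)
    return np.array([FX+c*p[0]-s*p[1],FY+s*p[0]+c*p[1],p[2]])
def needf(p,yaw=None,tilt=0):
    need(fx(p),YAW if yaw is None else yaw,tilt)
    o=get_obs(); e=np.array(o['eef_pos'])*1000-[FX,FY,0]; c,s=np.cos(np.radians(YAW)),np.sin(np.radians(YAW))
    print('fixture pos',np.round([c*e[0]+s*e[1],-s*e[0]+c*e[1],e[2]],1),'joints',np.round(o['joint_pos'],2))
E
python3 -c "
from h import *
needf([-81,98,130])"
```

```text
t 2.6 at [545.  116.7 262.2] shift [ -80.1 -159.3  141.2] turn [-3.   0.4  5.7] F [-0.2  0.6  0.4] g 20.0
fixture pos [ 15.7 -59.9 262.2] joints [0.18 0.35 0.23 1.46 0.05 3.14]
```

Joint 6 is at its limit for this yaw, so I turn the tool half round to yaw 184.8°.

{"api": "jog_arm", "payload": {
  "deltas": [
    [[0,0,0,0,0,-8.5,30],[0,0,0,0,0,-8.5,30],[0,0,0,0,0,-8.5,30],[0,0,0,0,0,-8.5,30],[0,0,0,0,0,-8.5,30]]
  ]
}}

```text
clock: 3.15
eef_pos: [0.5407, 0.1133, 0.2635]
tool_rot: [0.892, 0.451, 0.005, -0.026]
ft_force: [0.1, -0.0, 0.4]
grip_width: 0.0298
```

{"api": "jog_arm", "payload": {
  "deltas": [
    [[0,0,0,0,0,-8.5,30],[0,0,0,0,0,-8.5,30],[0,0,0,0,0,-8.5,30],[0,0,0,0,0,-8.5,30],[0,0,0,0,0,-8.5,30]]
  ]
}}

```text
clock: 3.65
eef_pos: [0.536, 0.1093, 0.2659]
tool_rot: [0.665, 0.747, 0.015, -0.021]
ft_force: [0.0, 0.3, 0.2]
grip_width: 0.0303
```

{"api": "jog_arm", "payload": {
  "deltas": [
    [[0,0,0,0,0,-8.5,30],[0,0,0,0,0,-8.5,30],[0,0,0,0,0,-8.5,30],[0,0,0,0,0,-8.5,30],[0,0,0,0,0,-8.5,30]]
  ]
}}

```text
clock: 4.15
eef_pos: [0.5311, 0.1053, 0.2684]
tool_rot: [0.345, 0.938, 0.021, -0.013]
ft_force: [0.0, 0.2, 0.2]
grip_width: 0.0297
```

{"api": "jog_arm", "payload": {
  "deltas": [
    [[0,0,0,0,0,-8.5,30],[0,0,0,0,0,-8.5,30],[0,0,0,0,0,-8.5,30],[0,0,0,0,0,-8.5,30],[0,0,0,0,0,-8.5,30]]
  ]
}}

```text
clock: 4.65
eef_pos: [0.5263, 0.1013, 0.2708]
tool_rot: [-0.022, 0.999, 0.024, -0.004]
ft_force: [0.4, -0.4, 0.4]
grip_width: 0.03
```

```bash
sed -i 's/YAW if yaw is None/YAW+180 if yaw is None/' h.py; python3 -c "
from h import *
needf([-81,98,130])"
```

```text
t 4.7 at [526.3 101.3 270.8] shift [ 82.4 161.5 149.3] turn [ 2.8 -0.3 -2.2] F [ 0.4 -0.4  0.4] g 30.0
fixture pos [ -4.3 -73.6 270.8] joints [0.16 0.3  0.19 1.46 0.05 0.12]
```

{"api": "jog_arm", "payload": {
  "deltas": [
    [[0,0,0,2.8,-0.3,-2.2,30],[19,43,0,0,0,0,30],[19,43,0,0,0,0,30],[19,43,0,0,0,0,30],[19,43,0,0,0,0,30]]
  ]
}}

```text
clock: 5.15
eef_pos: [0.4335, 0.2616, 0.2718]
tool_rot: [-0.034, 0.999, -0.002, 0.002]
ft_force: [0.9, -0.1, 0.6]
grip_width: 0.0301
```

{"api": "jog_arm", "payload": {
  "deltas": [
    [[0,0,45,0,0,0,30],[0,0,45,0,0,0,30],[0,0,40,0,0,0,30]]
  ]
}}

```text
clock: 5.45
eef_pos: [0.434, 0.2688, 0.1476]
tool_rot: [-0.039, 0.999, 0.004, 0.011]
ft_force: [0.9, 0.7, 0.0]
grip_width: 0.0298
```

```bash
python3 -c "
from h import *
needf([-81,98,130])"
```

```text
t 5.5 at [434.  268.8 147.6] shift [-0.8 -3.1 17.6] turn [ 0.4  1.2 -0.3] F [0.9 0.7 0. ] g 29.8
fixture pos [-82.2 101.  147.6] joints [ 0.56  0.3  -0.14  1.11 -0.    0.48]
```

```bash
python3 - <<'E'
from h import *
camera('wrist'); o=get_obs();im=shot('wrist','w2.png')
needf([-81,98,130])
b=cv2.imread('pics/w2.png')
for p in [(-118,98,47),(-81,98,77),(-81,98,36),(-1,98,33),(-118,98,36),(-144,98,36),(-170,98,36),(-85,69,48),(-85,25,12),(-85,25,22),(-12,69,45)]:
    q=proj('wrist',fx(p)/1000,o)[0].round().astype(int);cv2.drawMarker(b,tuple(int(v) for v in q),(255,0,255),0,8,1)
cv2.imwrite('pics/w2m.png',cv2.resize(b,None,fx=1.42,fy=1.42,interpolation=cv2.INTER_CUBIC))
E
```

```text
t 5.5 at [430.  265.6 143.1] shift [-5.4 -0.1 13.1] turn [ 0.   0.5 -0.3] F [-2.  -1.2  0.1] g 30.4
fixture pos [-86.5  98.2 143.1] joints [ 0.56  0.3  -0.15  1.11 -0.    0.48]
```

View pics/w2m.png

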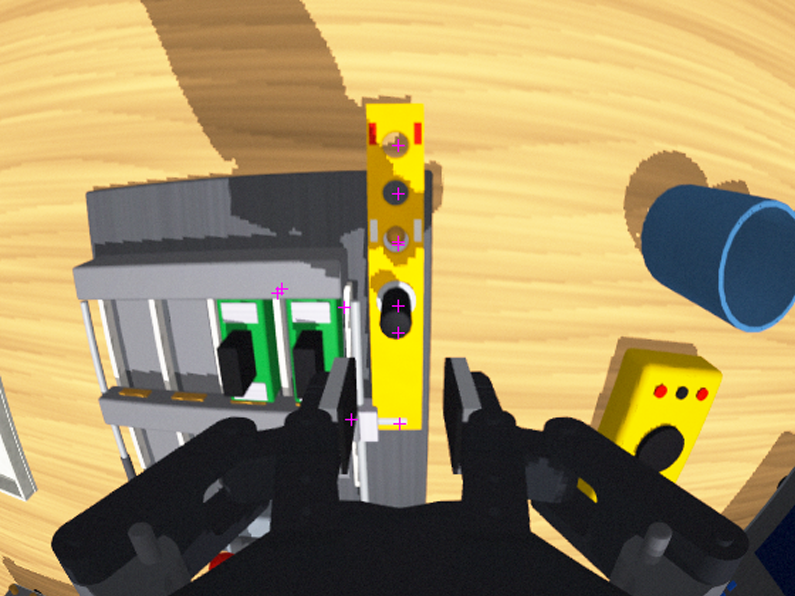

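The markers fall on the holes (396,144), (396,193) and (396,240) and on the knob (397,300–330) to about 1 px. The fixture model is good to about 1 mm, so I descend on the knob.

{"api": "jog_arm", "payload": {
  "deltas": [
    [[-5,0,30,0,0,0,30],[0,0,30,0,0.5,0,30],[0,0,25,0,0,0,30],[0,0,0,0,0,0,30]]
  ]
}}

```text
clock: 5.95
eef_pos: [0.4398, 0.2661, 0.0648]
tool_rot: [-0.037, 0.999, 0.002, 0.005]
ft_force: [-0.8, -1.2, -0.4]
grip_width: 0.03
```

```bash
python3 -c "
from h import *
needf([-81,98,46])"
```

```text
t 6.0 at [439.8 266.1  64.8] shift [ 4.5  0.1 18.8] turn [ 0.3  0.6 -0.6] F [-0.8 -1.2 -0.4] g 30.0
fixture pos [-76.7  97.8  64.8] joints [ 0.54  0.4  -0.24  0.92 -0.    0.47]
```

{"api": "jog_arm", "payload": {
  "deltas": [
    [[4.5,0,18,0.3,0.6,-0.6,30],[0,0,0,0,0,0,30],[0,0,0,0,0,0,0],[0,0,0,0,0,0,0],[0,0,0,0,0,0,0]]
  ]
}}

```text
clock: 6.45
eef_pos: [0.4397, 0.2648, 0.0526]
tool_rot: [-0.041, 0.999, -0.001, 0.004]
ft_force: [0.9, 0.9, -6.8]
grip_width: 0.0138
```

```bash
python3 -c "
from h import *
needf([-81,98,46])"
```

```text
t 6.5 at [439.7 264.8  52.6] shift [4.1 1.4 6.6] turn [-0.1  0.5 -0.1] F [ 0.9  0.9 -6.8] g 13.8
fixture pos [-76.9  96.6  52.6] joints [ 0.55  0.41 -0.25  0.9  -0.01  0.46]
```

{"api": "jog_arm", "payload": {
  "deltas": [
    [[0,0,0,0,0,0,28],[4,0,5,0,0.5,0,28],[2,1.5,4,0,0,0,10],[0,0,0,0,0,0,0],[0,0,0,0,0,0,0]]
  ]
}}

```text
clock: 6.95
eef_pos: [0.4354, 0.2644, 0.0459]
tool_rot: [-0.041, 0.999, -0.003, 0.003]
ft_force: [0.7, -0.6, -2.4]
grip_width: 0.0145
```

```bash
python3 -c "
from h import *
needf([-81,98,46])"
```

```text
t 7.0 at [435.4 264.4  45.9] shift [-0.2  1.5 -0.1] turn [-0.4  0.3 -0.1] F [ 0.7 -0.6 -2.4] g 14.5
fixture pos [-81.2  96.5  45.9] joints [ 0.55  0.42 -0.27  0.89 -0.01  0.47]
```

{"api": "jog_arm", "payload": {
  "deltas": [
    [[-0.5,0,-5,0,3.6,0,0],[-0.6,0,-5,0,3.6,0,0],[-0.6,0,-5,0,3.6,0,0],[-0.6,0,-5,0,3.6,0,0],[0,0,0,0,0,0,0]]
  ]
}}

```text
clock: 7.45
eef_pos: [0.4401, 0.2649, 0.0647]
tool_rot: [-0.04, 0.991, -0.009, -0.126]
ft_force: [-1.5, -1.7, 3.1]
grip_width: 0.0145
```

```bash
cat >> h.py <<'E'
def stay_need(t,phi):
    "needed move so that jaw travel t mm, stay angle phi deg, with tool along knob (TCP knob point (-80,13) from hinge)"
    a=np.radians(phi); needf([-8+t-80*np.cos(a)+13*np.sin(a),97,33+80*np.sin(a)+13*np.cos(a)],tilt=phi)
E
python3 -c "
from h import *
stay_need(7,14.3); stay_need(61,14.3)"
```

```text
t 7.5 at [440.1 264.9  64.7] shift [-1.   0.4 -1. ] turn [-0.4 -0.2 -0.2] F [-1.5 -1.7  3.1] g 14.5
fixture pos [-76.5  96.6  64.7] joints [0.49 0.58 0.03 1.26 0.09 0.4 ]
t 7.5 at [440.1 264.9  64.7] shift [-53.3   0.5 -14.5] turn [-0.4 -0.2 -0.2] F [-1.5 -1.7  3.1] g 14.5
fixture pos [-76.5  96.6  64.7] joints [0.49 0.58 0.03 1.26 0.09 0.4 ]
```

{"api": "jog_arm", "payload": {
  "deltas": [
    [[-11,0,-3,0,0,0,0],[-11,0,-3,0,0,0,0],[-11,0,-3,0,0,0,0],[-11,0,-3,0,0,0,0],[-11,0,-3,0,0,0,0]]
  ]
}}

```text
clock: 7.95
eef_pos: [0.4846, 0.2685, 0.0661]
tool_rot: [-0.041, 0.99, -0.01, -0.135]
ft_force: [-6.5, -2.8, 6.1]
grip_width: 0.0144
```

```bash
python3 -c "
from h import *
stay_need(61,14.3)"
```

```text
t 8.0 at [484.6 268.5  66.1] shift [-10.4   0.5  -2.1] turn [-0.5 -1.3 -0.1] F [-6.5 -2.8  6.1] g 14.4
fixture pos [-31.9  96.5  66.1] joints [0.46 0.66 0.19 1.35 0.09 0.36]
```

{"api": "jog_arm", "payload": {
  "deltas": [
    [[-7,0,-2,0,-1.2,0,0],[-4,0,0,0,0,0,0],[0,0,0,0,0,0,0]]
  ]
}}

```text
clock: 8.25
eef_pos: [0.4904, 0.269, 0.0649]
tool_rot: [-0.041, 0.991, -0.01, -0.128]
ft_force: [-2.9, -2.7, 4.6]
grip_width: 0.0141
```

```bash
python3 - <<'E'
from h import *
camera('wrist'); o=get_obs();im=shot('wrist','w3.png'); stay_need(61,14.3)
b=cv2.imread('pics/w3.png')
a=np.radians(14.3);H=lambda d:(-8+61-d*np.cos(a),98,33+d*np.sin(a))
for p in [(-118,98,47),(-118,98,36),H(119),H(145),H(171)]:
    q=proj('wrist',fx(p)/1000,o)[0];print(p,q.round())
    cv2.drawMarker(b,tuple(int(v) for v in q.round()),(255,0,255),0,8,1)
cv2.imwrite('pics/w3m.png',cv2.resize(b[:330,150:450],None,fx=1.8,fy=1.8,interpolation=cv2.INTER_CUBIC))
E
```

```text
t 8.3 at [490.1 269.   65. ] shift [-4.7  0.5 -1.6] turn [-0.5 -0.5 -0.1] F [-3.9 -3.   4.4] g 14.4
fixture pos [-26.3  96.5  65. ] joints [0.46 0.67 0.19 1.34 0.08 0.36]
(-118, 98, 47) [284.  97.]
(-118, 98, 36) [284. 103.]
(np.float64(-62.31287203741746), 98, np.float64(62.3928825140064)) [284. 198.]
(np.float64(-87.50728105399608), 98, np.float64(68.81485684479773)) [284. 145.]
(np.float64(-112.70169007057467), 98, np.float64(75.23683117558903)) [284.  90.]
```

View pics/w3m.png

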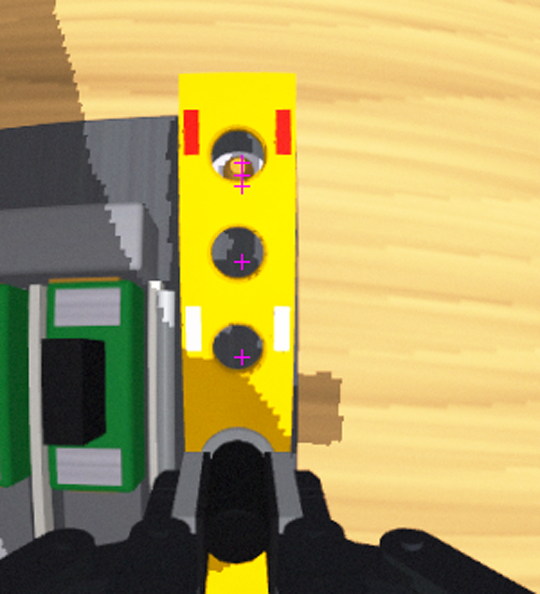

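The peg at (238,165) shows inside the red-marked hole, which still lies about 5 mm short. I pull a bit more and lower halfway.

{"api": "jog_arm", "payload": {
  "deltas": [
    [[-6,0,-1,0,0,0,0],[-1,0,0,0,0,0,0],[0,0,5,0,-3.6,0,0],[0,0,5,0,-3.6,0,0]]
  ]
}}

```text
clock: 8.75
eef_pos: [0.4931, 0.2692, 0.0553]
tool_rot: [-0.041, 0.997, -0.008, -0.065]
ft_force: [-5.2, -2.8, 4.9]
grip_width: 0.014
```

```bash
python3 -c "
from h import *
stay_need(61,7.1); stay_need(61,0)"
```

```text
t 8.8 at [493.1 269.2  55.3] shift [ 1.5  0.5 -0.3] turn [-0.5 -0.4 -0.1] F [-5.2 -2.8  4.9] g 14.0
fixture pos [-23.3  96.5  55.3] joints [0.48 0.59 0.04 1.15 0.04 0.39]
t 8.8 at [493.1 269.2  55.3] shift [2.4 0.6 9.7] turn [-0.6 -7.5 -0. ] F [-5.2 -2.8  4.9] g 14.0
fixture pos [-23.3  96.5  55.3] joints [0.48 0.59 0.04 1.15 0.04 0.39]
```

{"api": "jog_arm", "payload": {
  "deltas": [
    [[1.5,0,5,0,-3.6,0,0],[0.5,0,5,0,-3.6,0,0],[0,0,0,0,0,0,0]]
  ]
}}

```text
clock: 9.05
eef_pos: [0.4872, 0.2688, 0.0459]
tool_rot: [-0.042, 0.999, -0.004, 0.001]
ft_force: [-2.3, -2.4, 1.1]
grip_width: 0.0143
```

```bash
python3 - <<'E'
from h import *
stay_need(61,0);o=get_obs();im=shot('wrist','w4.png')
b=cv2.imread('pics/w4.png')
cv2.imwrite('pics/w4m.png',cv2.resize(b[:330,150:450],None,fx=1.8,fy=1.8,interpolation=cv2.INTER_CUBIC))
E
```

```text
t 9.1 at [487.2 268.8  45.9] shift [-2.2  0.4 -0.1] turn [-0.5  0.1  0.1] F [-2.3 -2.4  1.1] g 14.3
fixture pos [-29.2  96.6  45.9] joints [ 0.51  0.5  -0.13  0.94 -0.01  0.42]
```

View pics/w4m.png

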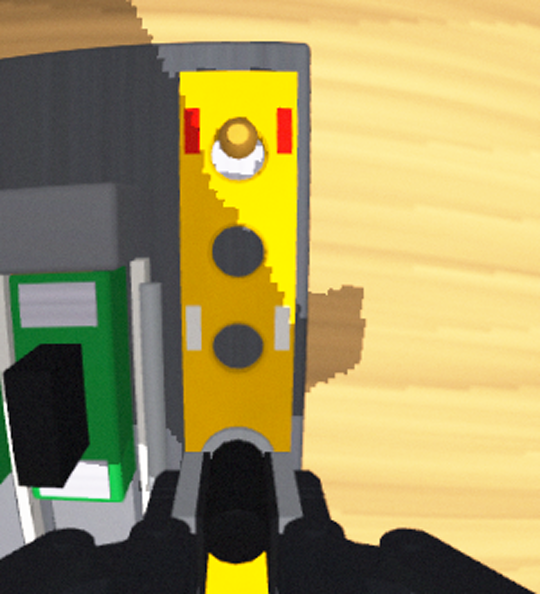

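The peg stands through the red-marked hole and the bar is level, so the jaw is held at about 59 mm. I release and go to the first green.

{"api": "jog_arm", "payload": {
  "deltas": [
    [[0,0,0,0,0,0,28],[0,0,0,0,0,0,28],[0,0,-30,0,0,0,28],[0,0,-30,0,0,0,28],[21,-49,0,0,0,0,28]]
  ]
}}

```text
clock: 9.6
eef_pos: [0.4779, 0.2273, 0.1072]
tool_rot: [-0.045, 0.999, -0.002, 0.005]
ft_force: [0.6, -1.2, 1.0]
grip_width: 0.028
```

```bash
python3 - <<'E'
from h import *
camera('wrist');o=get_obs();im=shot('wrist','w5.png')
needf([-50,47,43])
for d in masks_of('green0','wrist'):
    if d['conf']>.3:
        P=onplane('wrist',[d['at']],.036,o)[0]*1000-[FX,FY,0];c,s=np.cos(np.radians(YAW)),np.sin(np.radians(YAW))
        print(d['conf'],d['at'],'fix',np.round([c*P[0]+s*P[1],-s*P[0]+c*P[1]],1),rect(d['pixels'],'wrist',.036,o))
b=cv2.imread('pics/w5.png')
for y in (47,3):
  for p in [(-85,y-15,36),(-85,y+15,36),(-15,y-15,36),(-15,y+15,36),(-65,y,64),(-35,y,64)]:
    q=proj('wrist',fx(p)/1000,o)[0]
    cv2.drawMarker(b,tuple(int(v) for v in q.round()),(255,0,255),0,8,1)
cv2.imwrite('pics/w5m.png',cv2.resize(b,None,fx=1.2,fy=1.2,interpolation=cv2.INTER_CUBIC))
E
```

```text
t 9.7 at [469.1 217.8 102.6] shift [-1.9  0.6 59.5] turn [-0.8 -0.4 -0.1] F [-1.3  0.4 -0.4] g 28.3
fixture pos [-51.5  47.2 102.6] joints [ 0.44  0.37 -0.16  1.05 -0.01  0.36]
0.65 [359.8, 192.8] fix [-75.   97.7] (array([451.6, 266.3]), array([150.5,  35.6]), 7.3)
0.56 [286.6, 218.5] fix [-56.6  48.2] (array([467.9, 218.3]), array([69.3, 30.6]), 5.4)
0.55 [221.4, 215.9] fix [-58.1   3.3] (array([471.8, 176.6]), array([69. , 33.8]), 5.2)
0.39 [228.8, 176.4] fix [-85.7   9.7] (array([513.3, 172.8]), array([282.8, 237.1]), 4.8)
```

View pics/w5m.png

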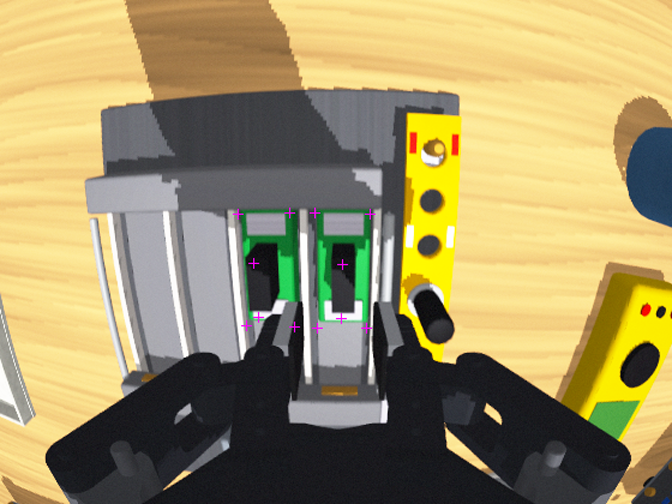

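Both greens sit at fixture x ≈ -52, y ≈ 47.5 and 5, straight in their lanes. I descend on the first.

{"api": "jog_arm", "payload": {
  "deltas": [
    [[-1,0.5,25,-0.8,-0.4,0,28],[0,0,25,0,0,0,28],[0,0,8,0,0,0,28],[0,0,0,0,0,0,28]]
  ]
}}

```text
clock: 10.15
eef_pos: [0.4771, 0.2227, 0.0438]
tool_rot: [-0.04, 0.999, 0.003, 0.005]
ft_force: [0.1, 0.5, 0.3]
grip_width: 0.0277
```

```bash
python3 -c "
from h import *
needf([-51.5,47.5,43])"
```

```text
t 10.2 at [477.1 222.7  43.8] shift [ 8.3 -4.   0.7] turn [ 0.4  0.6 -0.2] F [0.1 0.5 0.3] g 27.7
fixture pos [-43.2  51.5  43.8] joints [ 0.44  0.44 -0.23  0.89  0.    0.35]
```

{"api": "jog_arm", "payload": {
  "deltas": [
    [[8,-4,1,0.4,0.6,0,28],[0,0,0,0,0,0,28],[0,0,0,0,0,0,0],[0,0,0,0,0,0,0],[0,0,0,0,0,0,0]]
  ]
}}

```text
clock: 10.65
eef_pos: [0.4712, 0.2195, 0.0451]
tool_rot: [-0.041, 0.999, 0.0, 0.001]
ft_force: [-0.4, -0.0, -1.5]
grip_width: 0.0105
```

```bash
python3 -c "
from h import *
needf([-51.5,47.5,43])"
```

```text
t 10.7 at [471.2 219.5  45.1] shift [ 2.3 -1.3  2.1] turn [ 0.   0.2 -0.1] F [-0.4 -0.  -1.5] g 10.5
fixture pos [-49.2  48.8  45.1] joints [ 0.44  0.44 -0.24  0.89 -0.    0.35]
```

{"api": "jog_arm", "payload": {
  "deltas": [
    [[0,0,-30,0,0,0,0],[0,0,-40,0,0,0,0],[0,0,-15,0,0,0,0],[-10,-40,0,0,0,0,0],[-12,-48,0,0,0,0,0]]
  ]
}}

```text
clock: 11.15
eef_pos: [0.5017, 0.1375, 0.1345]
tool_rot: [-0.046, 0.999, 0.001, 0.004]
ft_force: [0.9, 0.0, -1.3]
grip_width: 0.0107
```

{"api": "jog_arm", "payload": {
  "deltas": [
    [[-12,-48,0,0,0,0,0],[-12,-48,0,0,0,0,0],[-12,-48,0,0,0,0,0],[-12,-48,0,0,0,0,0],[-12,-48,0,0,0,0,0]]
  ]
}}

```text
clock: 11.65
eef_pos: [0.5857, -0.0995, 0.1371]
tool_rot: [-0.049, 0.999, 0.002, 0.007]
ft_force: [1.2, 1.2, -1.7]
grip_width: 0.0109
```

```bash
python3 -c "
from h import *
need([595,-160,40],184.8)"
```

```text
t 11.7 at [585.7 -99.5 137.1] shift [ -2.  -61.4  97. ] turn [0.2 0.8 0.8] F [ 1.2  1.2 -1.7] g 10.9
```

{"api": "jog_arm", "payload": {
  "deltas": [
    [[0,-32,0,0,0.8,0.8,0],[0,-32,0,0,0,0,0],[0,0,35,0,0,0,0],[0,0,35,0,0,0,0],[0,0,0,0,0,0,0]]
  ]
}}

```text
clock: 12.15
eef_pos: [0.5946, -0.1762, 0.0667]
tool_rot: [-0.035, 0.999, -0.0, 0.003]
ft_force: [-1.8, 0.9, -2.4]
grip_width: 0.0105
```

```bash
python3 -c "
from h import *
need([595,-160,40],184.8)"
```

```text
t 12.2 at [ 594.6 -176.2   66.7] shift [-1.4 16.2 26.7] turn [-0.1  0.4 -0.8] F [-1.8  0.9 -2.4] g 10.5
```

{"api": "jog_arm", "payload": {
  "deltas": [
    [[0,12,14,0,0.4,-0.8,0],[0,0,13,0,0,0,0],[0,0,0,0,0,0,0],[0,0,0,0,0,0,0]]
  ]
}}

```text
clock: 12.55
eef_pos: [0.5957, -0.162, 0.0411]
tool_rot: [-0.044, 0.999, -0.001, 0.001]
ft_force: [-0.0, -0.6, -1.5]
grip_width: 0.0107
```

```bash
python3 -c "
from h import *
need([595,-160,38],184.8)"
```

```text
t 12.6 at [ 595.7 -162.    41.1] shift [0.5 2.1 3.1] turn [-0.1  0.1  0.2] F [-0.  -0.6 -1.5] g 10.7
```

{"api": "jog_arm", "payload": {
  "deltas": [
    [[0,0,3,0,0,0,0],[0,0,0,0,0,0,28],[0,0,0,0,0,0,28],[0,0,-35,0,0,0,28],[0,0,-40,0,0,0,28]]
  ]
}}

```text
clock: 13.05
eef_pos: [0.5934, -0.1607, 0.112]
tool_rot: [-0.044, 0.999, -0.0, -0.002]
ft_force: [1.1, -0.6, 0.5]
grip_width: 0.0278
```

{"api": "jog_arm", "payload": {
  "deltas": [
    [[12,47,0,0,0,0,28],[13,48,0,0,0,0,28],[13,48,0,0,0,0,28],[13,48,0,0,0,0,28],[13,48,0,0,0,0,28]]
  ]
}}

```text
clock: 13.55
eef_pos: [0.519, 0.0697, 0.1227]
tool_rot: [-0.037, 0.999, -0.003, 0.013]
ft_force: [1.4, 0.6, -0.0]
grip_width: 0.028
```

{"api": "jog_arm", "payload": {
  "deltas": [
    [[13,48,0,0,0,0,28],[13,40,0,0,0,0,28],[0,0,0,0,0,0,28]]
  ]
}}

```text
clock: 13.85
eef_pos: [0.4848, 0.1626, 0.1246]
tool_rot: [-0.04, 0.999, -0.001, 0.016]
ft_force: [0.2, -1.0, 0.1]
grip_width: 0.0278
```

```bash
python3 -c "
from h import *
needf([-51,4.5,43])"
```

```text
t 13.8 at [484.8 162.6 124.6] shift [13.1 13.8 81.1] turn [-0.2  1.8 -0.2] F [ 0.2 -1.   0.1] g 27.8
fixture pos [-40.5  -9.  124.6] joints [ 0.33  0.31 -0.19  1.04 -0.01  0.25]
```

{"api": "jog_arm", "payload": {
  "deltas": [
    [[11,13,0,0,1.8,0,28],[2,0,20,0,0,0,28],[2,0,25,0,0,0,28],[0,0,8,0,0,0,28],[0,0,0,0,0,0,28]]
  ]
}}

```text
clock: 14.35
eef_pos: [0.4725, 0.176, 0.0747]
tool_rot: [-0.042, 0.999, -0.001, 0.005]
ft_force: [-1.0, -0.3, 0.1]
grip_width: 0.0278
```

```bash
python3 -c "
from h import *
needf([-51,4.5,43])"
```

```text
t 14.3 at [472.5 176.   74.7] shift [-0.4 -0.8 31.7] turn [-0.1  0.6 -0. ] F [-1.  -0.3  0.1] g 27.8
fixture pos [-51.7   5.3  74.7] joints [ 0.36  0.37 -0.25  0.94 -0.    0.28]
```

{"api": "jog_arm", "payload": {
  "deltas": [
    [[2,-1,16,0,0.5,0,28],[2,0,15,0,0,0,28],[0,0,0,0,0,0,28],[0,0,0,0,0,0,0],[0,0,0,0,0,0,0]]
  ]
}}

```text
clock: 14.85
eef_pos: [0.4721, 0.1735, 0.0446]
tool_rot: [-0.04, 0.999, -0.0, 0.003]
ft_force: [-0.4, 0.8, -1.7]
grip_width: 0.0105
```

{"api": "jog_arm", "payload": {
  "deltas": [
    [[0,0,0,0,0,0,0],[0,0,-30,0,0,0,0],[0,0,-40,0,0,0,0],[0,0,-15,0,0,0,0],[-10,-40,0,0,0,0,0]]
  ]
}}

```text
clock: 15.35
eef_pos: [0.4863, 0.1375, 0.1342]
tool_rot: [-0.043, 0.999, 0.001, 0.005]
ft_force: [0.8, -0.4, -1.7]
grip_width: 0.0103
```

```bash
python3 -c "
from h import *
need([595,-230,38],184.8)"
```

```text
t 15.3 at [486.3 137.5 134.2] shift [ -75.5 -375.7   96.6] turn [0.1 0.6 0.2] F [ 0.8 -0.4 -1.7] g 10.3
```

{"api": "jog_arm", "payload": {
  "deltas": [
    [[-10,-48,0,0,0,0,0],[-10,-48,0,0,0,0,0],[-10,-48,0,0,0,0,0],[-10,-48,0,0,0,0,0],[-10,-48,0,0,0,0,0]]
  ]
}}

```text
clock: 15.85
eef_pos: [0.5616, -0.1005, 0.1397]
tool_rot: [-0.048, 0.999, 0.001, 0.01]
ft_force: [1.0, 0.7, -1.8]
grip_width: 0.0103
```

{"api": "jog_arm", "payload": {
  "deltas": [
    [[-10,-48,0,0,0,0,0],[-10,-48,0,0,0,0,0],[-5,-28,0,0,0,0,0],[0,0,30,0,0,0,0],[0,0,30,0,0,0,0]]
  ]
}}

```text
clock: 16.35
eef_pos: [0.6056, -0.2357, 0.0857]
tool_rot: [-0.043, 0.999, -0.003, 0.018]
ft_force: [0.1, -0.0, -2.2]
grip_width: 0.0105
```

```bash
python3 -c "
from h import *
need([595,-230,38],184.8)"
```

```text
t 16.4 at [ 605.6 -235.7   85.7] shift [11.7  7.  47.3] turn [-0.4  2.   0.1] F [ 0.1 -0.  -2.2] g 10.5
```

{"api": "jog_arm", "payload": {
  "deltas": [
    [[4,4,20,0,2,0,0],[0,0,20,0,0,0,0],[0,0,3,0,0,0,0],[0,0,0,0,0,0,0]]
  ]
}}

```text
clock: 16.75
eef_pos: [0.5987, -0.2332, 0.0375]
tool_rot: [-0.041, 0.999, -0.003, -0.004]
ft_force: [-0.6, -0.9, 1.0]
grip_width: 0.0108
```

```bash
python3 -c "
from h import *
need([595,-230,38],184.8)"
```

```text
t 16.8 at [ 598.7 -233.2   37.5] shift [ 3.5  3.5 -0.5] turn [-0.3 -0.4 -0.1] F [-0.6 -0.9  1. ] g 10.8
```

{"api": "jog_arm", "payload": {
  "deltas": [
    [[0,0,0,0,0,0,28],[0,0,0,0,0,0,28],[0,0,-40,0,0,0,28],[0,0,-45,0,0,0,28],[35,3,-30,0,0,0,28]]
  ]
}}

```text
clock: 17.25
eef_pos: [0.5668, -0.2318, 0.1561]
tool_rot: [-0.043, 0.999, -0.003, -0.003]
ft_force: [-0.4, -0.6, 0.9]
grip_width: 0.0281
```

{"api": "jog_arm", "payload": {
  "deltas": [
    [[45,4,-15,0,0,0,28],[47,4,-15,0,0,0,28],[47,5,-10,0,0,0,28],[47,4,-5,0,0,0,28],[0,0,0,0,0,0,28]]
  ]
}}

```text
clock: 17.75
eef_pos: [0.3773, -0.2318, 0.2156]
tool_rot: [-0.043, 0.999, -0.01, 0.009]
ft_force: [0.7, 0.2, -0.2]
grip_width: 0.028
```

```bash
cat >> h.py <<'E'
def look_blue(fn,names=('blue0','red')):
    camera('wrist');o=get_obs();im=shot('wrist',fn)
    need([380,-230,200],184.8)
    for n in names:
        for d in masks_of(n,'wrist'):
            if d['conf']<.3: continue
            # body mask only: keep saturated colour pixels (ribs are black)
            c,s,a=rect(d['pixels'],'wrist',.029,o)
            if max(s)>120: continue
            print(n,round(d['conf'],2),np.round(d['at']),c,s,a)
    return o
E
python3 - <<'E'
from h import *
look_blue('w6.png')
b=cv2.imread('pics/w6.png')
E
```

```text
t 17.9 at [ 382.3 -233.1  215.9] shift [ 2.4  3.7 15.8] turn [-1.3  1.2  0.3] F [ 0.9 -0.6  0.6] g 28.0
blue0 0.97 [231. 184.] [ 383.9 -291.5] [71.7 33.9] 6.9
blue0 0.82 [332. 193.] [ 386.2 -183.6] [72.6 31.7] 10.8
blue0 0.74 [375. 198.] [ 388.5 -131.1] [73.4 37.1] 6.2
red 0.65 [375. 199.] [ 388.3 -131.5] [73.3 36.4] 4.7
red 0.56 [176. 175.] [ 382.5 -345.9] [34.7 73.5] 77.8
```

View pics/w6.png

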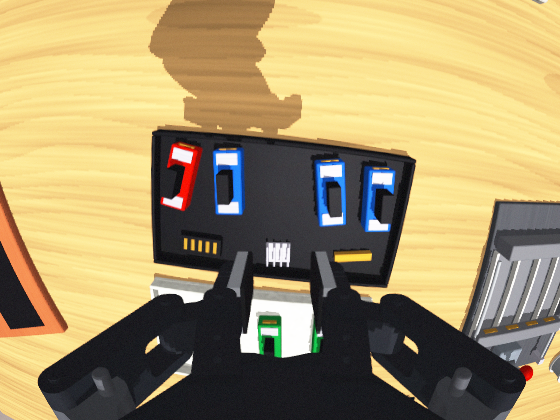

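Three blues with clear ribs are in the bin, at pixels (231,184), (332,193) and (375,198), with the red at (176,175) tilted. I take the one at ≈(390,-128) first.

```bash
python3 -c "
from h import *
need([388,-128,37],186)"
```

```text
t 17.9 at [ 383.6 -233.1  214.7] shift [-10.4 108.1 175.7] turn [-1.2  1.1 -0.8] F [-0.3  0.3 -0.4] g 27.7
```

{"api": "jog_arm", "payload": {
  "deltas": [
    [[-3,36,0,-1.2,1.1,-0.8,32],[-3,36,0,0,0,0,32],[-2,33,40,0,0,0,32],[2,0,40,0,0,0,32],[0,0,0,0,0,0,32]]
  ]
}}

```text
clock: 18.45
eef_pos: [0.3894, -0.127, 0.1347]
tool_rot: [-0.054, 0.999, -0.001, 0.004]
ft_force: [0.2, 0.8, 0.3]
grip_width: 0.0323
```

```bash
python3 -c "
from h import *
need([388,-128,37],186)"
```

```text
t 18.4 at [ 389.4 -127.   134.7] shift [ 2.2 -0.5 97.6] turn [-0.2  0.4  0.2] F [0.2 0.8 0.3] g 32.3
```

```bash
python3 -c "
from h import *
look_blue('w7.png')"
```

```text
t 18.6 at [ 392.5 -128.8  138.7] shift [ 22.4 -99.7 -61. ] turn [-0.3  0.8  1.3] F [ 0.6 -0.3  0.3] g 31.8
blue0 0.78 [278. 200.] [ 388.1 -129.1] [71.5 29.8] 5.6
blue0 0.76 [218. 195.] [ 386.3 -181.2] [71.8 33.5] 9.3
blue0 0.57 [101. 184.] [ 384.3 -293.9] [70.8 55.5] 4.4
red 0.65 [ 52. 174.] [ 380.4 -348.6] [61.3 75. ] 78.3
red 0.35 [172. 377.] [ 608.4 -229.2] [15.8 78.4] 56.2
```

{"api": "jog_arm", "payload": {
  "deltas": [
    [[2,0,32,0,0.4,0,32],[2,0,32,0,0,0,32],[1,0,28,0,0,0,32],[0,0,0,0,0,0,32]]
  ]
}}

```text
clock: 19.05
eef_pos: [0.4007, -0.1368, 0.0546]
tool_rot: [-0.05, 0.999, -0.008, 0.015]
ft_force: [-0.9, -0.1, -0.3]
grip_width: 0.032
```

```bash
python3 -c "
from h import *
need([389,-128,37],186)"
```

```text
t 19.1 at [ 400.7 -136.8   54.6] shift [11.3 10.2 17.1] turn [-1.   1.7 -0.2] F [-0.9 -0.1 -0.3] g 32.0
```

{"api": "jog_arm", "payload": {
  "deltas": [
    [[10,9,0,-1,1.5,0,32],[0,0,0,0,0,0,32],[1,0,15,0,0,0,32],[0,0,0,0,0,0,32]]
  ]
}}

```text
clock: 19.45
eef_pos: [0.3968, -0.1331, 0.0466]
tool_rot: [-0.049, 0.999, -0.002, 0.008]
ft_force: [-0.6, 0.4, 0.3]
grip_width: 0.0323
```

```bash
python3 -c "
from h import *
need([389,-128,37],186)"
```

```text
t 19.4 at [ 396.8 -133.1   46.6] shift [7.4 5.9 9.4] turn [-0.3  0.9 -0.4] F [-0.6  0.4  0.3] g 32.3
```

{"api": "jog_arm", "payload": {
  "deltas": [
    [[8,6,4,0,0.9,-0.4,32],[2,1,4,0,0,0,32],[0,0,0,0,0,0,32],[0,0,0,0,0,0,0],[0,0,0,0,0,0,0]]
  ]
}}

```text
clock: 19.95
eef_pos: [0.3894, -0.1284, 0.0421]
tool_rot: [-0.052, 0.999, -0.004, 0.004]
ft_force: [0.5, -1.1, -1.4]
grip_width: 0.0105
```

{"api": "jog_arm", "payload": {
  "deltas": [
    [[0,0,0,0,0,0,0],[0,0,-15,0,0,0,0],[0,0,-35,0,0,0,0],[0,0,-35,0,0,0,0],[0,0,0,0,0,0,0]]
  ]
}}

```text
clock: 20.45
eef_pos: [0.3868, -0.127, 0.1282]
tool_rot: [-0.052, 0.999, -0.003, 0.001]
ft_force: [1.2, -0.5, -0.8]
grip_width: 0.0102
```

```bash
python3 -c "
from h import *
needf([-47.5,47,130])"
```

```text
t 20.4 at [ 386.8 -127.   128.2] shift [-121.7  334.    -3.9] turn [-0.4  0.1  1.2] F [ 1.2 -0.5 -0.8] g 10.2
fixture pos [-162.4 -289.5  128.2] joints [-0.31  0.14 -0.41  1.02 -0.01 -0.42]
```

{"api": "jog_arm", "payload": {
  "deltas": [
    [[-17,47,0,0,0,0,0],[-17,47,0,0,0,0,0],[-17,47,0,0,0,0,0],[-17,47,0,0,0,0,0],[-17,47,0,0,0,0,0]]
  ]
}}

```text
clock: 20.95
eef_pos: [0.4501, 0.1124, 0.1253]
tool_rot: [-0.042, 0.999, -0.005, 0.002]
ft_force: [0.8, 0.5, -1.0]
grip_width: 0.0102
```

{"api": "jog_arm", "payload": {
  "deltas": [
    [[-17,47,0,0,0,0,0],[-14,37,0,0,0,1,0],[0,0,0,0,0,0,0]]
  ]
}}

```text
clock: 21.25
eef_pos: [0.4742, 0.2063, 0.1213]
tool_rot: [-0.036, 0.999, -0.005, 0.002]
ft_force: [-0.2, -0.5, -0.7]
grip_width: 0.0103
```

```bash
python3 -c "
from h import *
needf([-47.5,47,52])"
```

```text
t 21.2 at [474.2 206.3 121.3] shift [ 0.4 12.3 69.2] turn [-0.5  0.2 -0.6] F [-0.2 -0.5 -0.7] g 10.3
fixture pos [-47.4  35.4 121.3] joints [ 0.42  0.35 -0.14  1.08 -0.01  0.34]
```

{"api": "jog_arm", "payload": {
  "deltas": [
    [[0,12,0,0,0,-0.6,0],[2,0,20,0,0,0,0],[2,0,15,0,0,0,0],[0,0,0,0,0,0,0]]
  ]
}}

```text
clock: 21.65
eef_pos: [0.467, 0.2179, 0.0824]
tool_rot: [-0.043, 0.999, -0.006, -0.001]
ft_force: [0.0, -0.2, -0.8]
grip_width: 0.0105
```

```bash
python3 -c "
from h import *
needf([-47.5,47,51])"
```

```text
t 21.6 at [467.  217.9  82.4] shift [-6.2 -0.2 31.3] turn [-0.6 -0.1  0.1] F [ 0.  -0.2 -0.8] g 10.5
fixture pos [-53.6  47.6  82.4] joints [ 0.44  0.39 -0.2   0.99 -0.01  0.36]
```

{"api": "jog_arm", "payload": {
  "deltas": [
    [[-5,0,8,-0.6,0,0,0],[-1,0,8,0,0,0,0],[0,0,8,0,0,0,0],[0,0,4,0,0,0,0],[0,0,0,0,0,0,0]]
  ]
}}

```text
clock: 22.15
eef_pos: [0.4742, 0.2168, 0.0531]
tool_rot: [-0.041, 0.999, 0.0, -0.0]
ft_force: [-1.1, -0.6, -0.5]
grip_width: 0.0102
```

```bash
python3 -c "
from h import *
needf([-47.5,47,49])"
```

```text
t 22.1 at [474.2 216.8  53.1] shift [1.  1.2 4.1] turn [ 0.  -0.  -0.1] F [-1.1 -0.6 -0.5] g 10.2
fixture pos [-46.5  45.8  53.1] joints [ 0.43  0.43 -0.22  0.92  0.    0.35]
```

{"api": "jog_arm", "payload": {
  "deltas": [
    [[0,0,3,0,0,0,0],[0,0,2,0,0,0,0],[0,0,0,0,0,0,0],[0,0,0,0,0,0,26],[0,0,0,0,0,0,26]]
  ]
}}

```text
clock: 22.65
eef_pos: [0.4752, 0.2174, 0.0501]
tool_rot: [-0.041, 0.999, 0.001, 0.001]
ft_force: [-0.6, 0.6, -0.6]
grip_width: 0.0261
```

{"api": "jog_arm", "payload": {
  "deltas": [
    [[0,0,-35,0,0,0,28],[0,0,-45,0,0,0,28],[15,-45,-10,0,0,0,28],[15,-45,-20,0,0,0,28],[15,-45,-20,0,0,0,28]]
  ]
}}

```text
clock: 23.15
eef_pos: [0.4424, 0.0819, 0.1812]
tool_rot: [-0.047, 0.999, 0.001, 0.001]
ft_force: [1.1, 0.2, 0.3]
grip_width: 0.0281
```

```bash
python3 - <<'E'
from h import *
o=look_blue('w8.png')
need([386,-182,130],190)
E
```

```text
t 23.2 at [442.5  79.  182.8] shift [  88.8 -302.4  -17.5] turn [-0.   0.2  0.1] F [0.9 0.8 0.6] g 28.0
blue0 0.92 [ 56. 131.] [ 389.2 -183.4] [70.1 64.5] 9.4
blue0 0.91 [413. 236.] [475.3 219.1] [76.6 46.6] 4.0
blue0 0.73 [  6. 131.] [ 385.2 -261.9] [23.2 69.2] 87.7
t 23.4 at [442.7  82.  180.7] shift [  80.2 -257.9   50.1] turn [ 0.1  0.1 -4.9] F [-0.5  0.8  0.2] g 28.1
```

View pics/w8.png

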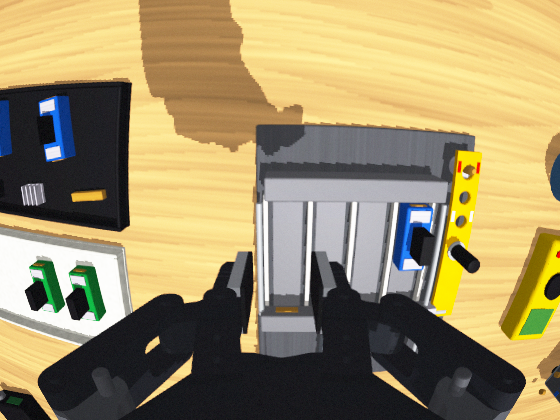

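The first blue sits in the y=47 lane at (413,236), both greens stand in the tray, and the stay is still over the peg. Next blue.

{"api": "jog_arm", "payload": {
  "deltas": [
    [[14,-45,5,0,0,0,32],[14,-45,5,0,0,0,32],[14,-45,5,0,0,0,32],[14,-45,5,0,0,0,32],[14,-45,5,0,0,0,32]]
  ]
}}

```text
clock: 23.85
eef_pos: [0.3991, -0.145, 0.1518]
tool_rot: [-0.057, 0.998, 0.003, 0.003]
ft_force: [0.6, 0.3, 0.5]
grip_width: 0.0321
```

{"api": "jog_arm", "payload": {
  "deltas": [
    [[10,-33,10,0,0,0,32],[0,0,5,0,0,-4.9,32],[0,0,0,0,0,0,32]]
  ]
}}

```text
clock: 24.15
eef_pos: [0.3927, -0.1824, 0.133]
tool_rot: [-0.099, 0.995, 0.003, 0.001]
ft_force: [0.5, -0.2, 0.5]
grip_width: 0.0318
```

```bash
python3 - <<'E'
from h import *
o=look_blue('w9.png')
need([387,-182,42],190)
E
```

```text
t 24.2 at [ 393.3 -181.9  133.7] shift [ 22.2 -44.2 -66.6] turn [0.3 0.2 6.6] F [-0.5 -0.5 -0. ] g 31.9
blue0 0.86 [552. 331.] [489.5 204.7] [87.2 38.6] 41.9
blue0 0.76 [153. 176.] [ 383.8 -292.5] [72.9 43. ] 3.3
blue0 0.75 [284. 201.] [ 386.4 -183.6] [73. 32.] 9.1
red 0.89 [ 99. 159.] [ 381.8 -347.9] [49.6 73.9] 78.7
t 24.4 at [ 393.6 -181.7  134.4] shift [ 7.   0.6 92.4] turn [0.3 0.3 1.5] F [-0.2 -0.4  0.3] g 32.0
```

{"api": "jog_arm", "payload": {
  "deltas": [
    [[8,-1,20,0.3,0.3,1,32],[2,0,25,0,0,0,32],[2,0,20,0,0,0,32],[0,0,0,0,0,0,32]]
  ]
}}

```text
clock: 24.75
eef_pos: [0.3864, -0.1822, 0.0702]
tool_rot: [-0.094, 0.996, -0.002, 0.003]
ft_force: [0.4, -0.2, 0.1]
grip_width: 0.0324
```

```bash
python3 -c "
from h import *
need([387.5,-183,41],189.5)"
```

```text
t 24.8 at [ 386.4 -182.2   70.2] shift [-0.8 -0.9 29.2] turn [-0.3  0.3  1.3] F [ 0.4 -0.2  0.1] g 32.4
```

{"api": "jog_arm", "payload": {
  "deltas": [
    [[2,-1,13,0,0.3,1,32],[2,0,14,0,0,0,32],[0,0,0,0,0,0,32],[0,0,0,0,0,0,0],[0,0,0,0,0,0,0]]
  ]
}}

```text
clock: 25.25
eef_pos: [0.3879, -0.1826, 0.0476]
tool_rot: [-0.087, 0.996, -0.004, 0.004]
ft_force: [-0.0, -0.5, -0.8]
grip_width: 0.0104
```

{"api": "jog_arm", "payload": {
  "deltas": [
    [[0,0,0,0,0,0,0],[0,0,-15,0,0,0,0],[0,0,-35,0,0,0,0],[0,0,-35,0,0,0,0],[0,0,0,0,0,5,0]]
  ]
}}

```text
clock: 25.75
eef_pos: [0.3876, -0.1817, 0.1376]
tool_rot: [-0.043, 0.999, -0.004, 0.005]
ft_force: [1.3, -0.8, -1.7]
grip_width: 0.0103
```

```bash
python3 -c "
from h import *
needf([-47.5,3,125])"
```

```text
t 25.8 at [ 387.6 -181.7  137.6] shift [-119.3  346.9   10.8] turn [-0.5  0.5  0.1] F [ 1.3 -0.8 -1.7] g 10.3
fixture pos [-166.1 -344.   137.6] joints [-0.44  0.16 -0.35  1.05 -0.   -0.52]
```

{"api": "jog_arm", "payload": {
  "deltas": [
    [[-16,47,0,0,0,0,0],[-16,47,0,0,0,0,0],[-16,47,0,0,0,0,0],[-16,47,0,0,0,0,0],[-16,47,0,0,0,0,0]]
  ]
}}

```text
clock: 26.25
eef_pos: [0.4536, 0.0564, 0.1421]
tool_rot: [-0.032, 0.999, -0.006, 0.011]
ft_force: [2.2, -0.6, -0.5]
grip_width: 0.0101
```

{"api": "jog_arm", "payload": {
  "deltas": [
    [[-16,47,0,0,0,0,0],[-16,47,0,0,0,0,0],[-5,12,0,0,0,0,0],[0,0,0,0,0,0,0]]
  ]
}}

```text
clock: 26.65
eef_pos: [0.4852, 0.1721, 0.1438]
tool_rot: [-0.036, 0.999, -0.005, 0.014]
ft_force: [-0.1, 0.0, -0.7]
grip_width: 0.01
```

```bash
python3 -c "
from h import *
needf([-47.5,3,54])"
```

```text
t 26.6 at [485.2 172.1 143.8] shift [10.7  3.5 89.5] turn [-0.6  1.6 -0.7] F [-0.1  0.  -0.7] g 10.0
fixture pos [-39.3   0.4 143.8] joints [ 0.35  0.31 -0.14  1.1  -0.02  0.28]
```

{"api": "jog_arm", "payload": {
  "deltas": [
    [[9,3,10,-0.6,1.6,-0.7,0],[2,0,28,0,0,0,0],[2,0,22,0,0,0,0],[0,0,0,0,0,0,0]]
  ]
}}

```text
clock: 27.05
eef_pos: [0.4706, 0.1694, 0.082]
tool_rot: [-0.04, 0.999, 0.0, -0.002]
ft_force: [2.1, 0.7, -0.8]
grip_width: 0.01
```

```bash
python3 -c "
from h import *
needf([-47.5,3,55])"
```

```text
t 27.1 at [470.6 169.4  82. ] shift [-6.6  4.1 27. ] turn [ 0.  -0.2 -0.2] F [ 2.1  0.7 -0.8] g 10.0
fixture pos [-54.   -1.1  82. ] joints [ 0.34  0.36 -0.24  0.97  0.    0.26]
```

{"api": "jog_arm", "payload": {
  "deltas": [
    [[-6,4,0,0,0,0,0],[-2,0,0,0,0,0,0],[0,0,8,0,0,0,0],[0,0,8,0,0,0,0],[0,0,0,0,0,0,0]]
  ]
}}

```text
clock: 27.55
eef_pos: [0.4788, 0.1709, 0.0671]
tool_rot: [-0.038, 0.999, 0.0, -0.002]
ft_force: [-0.9, 0.3, -0.9]
grip_width: 0.0095
```

```bash
python3 -c "
from h import *
needf([-47.5,3,55])"
```

```text
t 27.6 at [478.8 170.9  67.1] shift [ 1.7  3.3 12.1] turn [ 0.  -0.2 -0.5] F [-0.9  0.3 -0.9] g 9.5
fixture pos [-45.8  -0.3  67.1] joints [ 0.34  0.39 -0.24  0.94  0.    0.27]
```

```bash
python3 - <<'E'
from h import *
shot('wrist','w10.png')
b=cv2.imread('pics/w10.png')
cv2.imwrite('pics/w10m.png',cv2.resize(b[150:400,130:430],None,fx=2,fy=2,interpolation=cv2.INTER_CUBIC))
E
```

```text
(no output)
```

View pics/w10m.png

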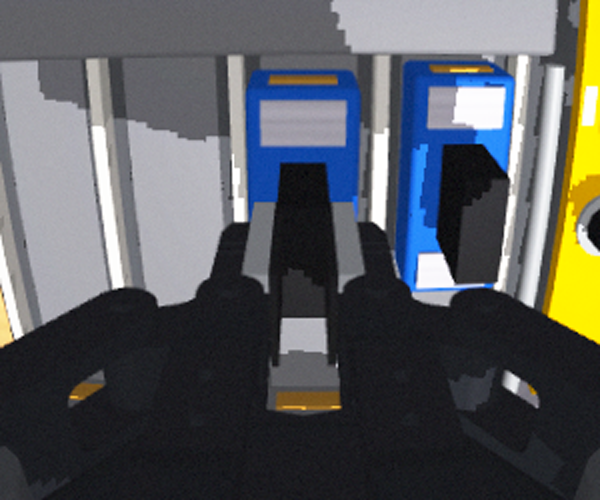

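The module hangs in the y=3 lane at (300,150) in the crop, about 3 mm left of the lane middle. I shift it and lower until it touches.

{"api": "jog_arm", "payload": {
  "deltas": [
    [[0,4,4,0,0,-0.5,0],[0,1,4,0,0,0,0],[0,0,4,0,0,0,0],[0,0,0,0,0,0,0]]
  ]
}}

```text
clock: 28.0
eef_pos: [0.4784, 0.177, 0.0548]
tool_rot: [-0.043, 0.999, 0.0, -0.002]
ft_force: [-0.2, 0.3, -1.0]
grip_width: 0.0103
```

```bash
python3 -c "
from h import *
needf([-47.5,3,55])"
```

```text
t 28.0 at [478.4 177.   54.8] shift [ 1.9 -2.8 -0.2] turn [ 0.  -0.2  0.1] F [-0.2  0.3 -1. ] g 10.3
fixture pos [-45.6   5.8  54.8] joints [ 0.35  0.41 -0.25  0.92  0.    0.27]
```

{"api": "jog_arm", "payload": {
  "deltas": [
    [[1,-2,2,0,0,0,0],[0,0,2,0,0,0,0],[0,0,2,0,0,0,0],[0,0,0,0,0,0,0]]
  ]
}}

```text
clock: 28.4
eef_pos: [0.4785, 0.1763, 0.0548]
tool_rot: [-0.044, 0.999, 0.002, 0.001]
ft_force: [0.7, 0.3, -0.6]
grip_width: 0.01
```

```bash
python3 -c "
from h import *
needf([-47.5,3,50])"
```

```text
t 28.4 at [478.5 176.3  54.8] shift [ 1.9 -2.2  4.8] turn [0.3 0.1 0.2] F [ 0.7  0.3 -0.6] g 10.0
fixture pos [-45.6   5.2  54.8] joints [ 0.35  0.41 -0.25  0.91  0.    0.26]
```

{"api": "jog_arm", "payload": {
  "deltas": [
    [[2,-2,5,0,0,0,0],[0,0,0,0,0,0,0]]
  ]
}}

```text
clock: 28.6
eef_pos: [0.4796, 0.1764, 0.0552]
tool_rot: [-0.044, 0.999, 0.005, 0.005]
ft_force: [-0.4, -0.3, -1.2]
grip_width: 0.01
```

```bash
python3 -c "
from h import *
needf([-47.5,3,50])"
```

```text
t 28.6 at [479.6 176.4  55.2] shift [ 3.  -2.2  5.2] turn [0.6 0.6 0.2] F [-0.4 -0.3 -1.2] g 10.0
fixture pos [-44.6   5.2  55.2] joints [ 0.35  0.4  -0.26  0.9   0.01  0.26]
```

{"api": "jog_arm", "payload": {
  "deltas": [
    [[0,0,0,0,0,0,26],[0,0,0,0,0,0,26],[0,0,-30,0,0,0,28],[0,0,-40,-0.6,0,0,28],[0,0,-10,0,0,0,28]]
  ]
}}

```text
clock: 29.1
eef_pos: [0.4765, 0.1741, 0.1333]
tool_rot: [-0.044, 0.999, 0.009, 0.001]
ft_force: [1.2, -0.9, 0.7]
grip_width: 0.0284
```

```bash
python3 - <<'E'
from h import *
needf([-47.5,3,50])
shot('wrist','w11.png')
b=cv2.imread('pics/w11.png')
cv2.imwrite('pics/w11m.png',cv2.resize(b[80:350,80:480],None,fx=1.6,fy=1.6,interpolation=cv2.INTER_CUBIC))
E
```

```text
t 29.1 at [476.5 174.1 133.3] shift [-0.2 -1.7 83.3] turn [1.  0.1 0.2] F [ 1.2 -0.9  0.7] g 28.4
fixture pos [-47.8   3.2 133.3] joints [ 0.34  0.32 -0.16  1.09  0.02  0.25]
```

View pics/w11m.png

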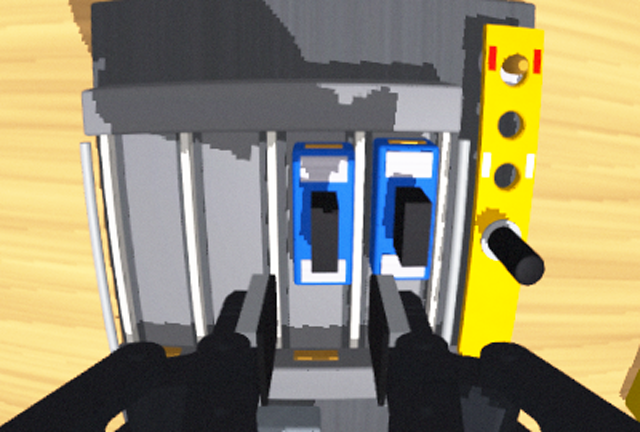

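Both blues lie flat and straight in the y=47 and y=3 lanes, and the stay is still on the peg. Now the third blue.

{"api": "jog_arm", "payload": {
  "deltas": [
    [[13,-47,0,1,0,0,32],[13,-47,0,0,0,0,32],[13,-47,0,0,0,0,32],[13,-47,0,0,0,0,32],[13,-47,0,0,0,0,32]]
  ]
}}

```text
clock: 29.65
eef_pos: [0.4321, -0.0669, 0.1265]
tool_rot: [-0.051, 0.999, 0.001, -0.001]
ft_force: [1.0, -0.4, -0.7]
grip_width: 0.0319
```

{"api": "jog_arm", "payload": {
  "deltas": [
    [[13,-47,0,0,0,0,32],[13,-47,0,0,0,0,32],[13,-47,0,0,0,0,32],[13,-47,0,0,0,0,32],[10,-20,0,0,0,0,32]]
  ]
}}

```text
clock: 30.15
eef_pos: [0.3852, -0.2876, 0.1189]
tool_rot: [-0.05, 0.999, 0.002, -0.005]
ft_force: [0.2, 0.3, 0.2]
grip_width: 0.0322
```

```bash
python3 - <<'E'
from h import *
o=look_blue('w12.png')
need([386,-292,42],185)
E
```

```text
t 30.2 at [ 384.4 -286.6  118.5] shift [ -0.3  57.2 -81.1] turn [ 0.4 -0.6  0.8] F [-0.2  0.7 -0.6] g 32.0
blue0 0.8 [277. 216.] [ 383.4 -293.2] [72. 30.] 5.0
red 0.7 [203. 202.] [ 381.7 -347.1] [31.7 73.3] 78.7
t 30.4 at [ 385.3 -283.8  118.9] shift [-0.6 -8.8 76.9] turn [ 0.4 -0.6  0.8] F [ 0.4  0.8 -0.8] g 31.8
```

{"api": "jog_arm", "payload": {
  "deltas": [
    [[1,-9,15,0.4,-0.6,0.5,28],[2,0,25,0,0,0,28],[1,0,10,0,0,0,28],[0,0,0,0,0,0,28]]
  ]
}}

```text
clock: 30.75
eef_pos: [0.3833, -0.2879, 0.0662]
tool_rot: [-0.05, 0.999, 0.001, -0.0]
ft_force: [-0.9, 0.4, -0.9]
grip_width: 0.0277
```

```bash
python3 -c "
from h import *
need([385,-293,38],185)"
```

```text
t 30.8 at [ 383.3 -287.9   66.2] shift [-1.2 -5.3 28.2] turn [0.2 0.  0.7] F [-0.9  0.4 -0.9] g 27.7
```

{"api": "jog_arm", "payload": {
  "deltas": [
    [[0,-6,3,0,0,0.7,28],[1,-1,15,0,0,0,28],[1,0,13,0,0,0,28],[0,0,0,0,0,0,28]]
  ]
}}

```text
clock: 31.15
eef_pos: [0.3856, -0.2953, 0.037]
tool_rot: [-0.045, 0.999, -0.0, 0.002]
ft_force: [0.1, 0.2, -0.1]
grip_width: 0.0277
```

```bash
python3 -c "
from h import *
need([385,-293,38],185)"
```

```text
t 31.1 at [ 385.6 -295.3   37. ] shift [ 0.4  2.4 -1. ] turn [-0.   0.2  0.2] F [ 0.1  0.2 -0.1] g 27.7
```

{"api": "jog_arm", "payload": {
  "deltas": [
    [[0,2,0,0,0,0,0],[0,0,0,0,0,0,0],[0,0,0,0,0,0,0],[0,0,0,0,0,0,0],[0,0,-10,0,0,0,0]]
  ]
}}

```text
clock: 31.65
eef_pos: [0.3865, -0.2935, 0.0492]
tool_rot: [-0.046, 0.999, -0.001, 0.003]
ft_force: [-0.6, 0.1, -1.6]
grip_width: 0.0107
```

{"api": "jog_arm", "payload": {
  "deltas": [
    [[0,0,-25,0,0,0,0],[0,0,-40,0,0,0,0],[0,0,-20,0,0,0,0],[-10,30,0,0,0,0,0],[-15,40,0,0,0,0,0]]
  ]
}}

```text
clock: 32.15
eef_pos: [0.4055, -0.2245, 0.1425]
tool_rot: [-0.041, 0.999, -0.003, 0.005]
ft_force: [0.8, 0.6, -1.5]
grip_width: 0.0104
```

```bash
python3 -c "
from h import *
needf([-47.5,-41,120])"
```

```text
t 32.1 at [ 405.5 -224.5  142.5] shift [-103.7  347.5   21.2] turn [-0.4  0.6 -0.1] F [ 0.8  0.6 -1.5] g 10.4
fixture pos [-151.9 -388.2  142.5] joints [-0.51  0.22 -0.26  1.08 -0.   -0.59]
```

{"api": "jog_arm", "payload": {
  "deltas": [
    [[-14,47,0,0,0,0,0],[-14,47,0,0,0,0,0],[-14,47,0,0,0,0,0],[-14,47,0,0,0,0,0],[-14,47,0,0,0,0,0]]
  ]
}}

```text
clock: 32.65
eef_pos: [0.459, 0.0199, 0.1477]
tool_rot: [-0.038, 0.999, -0.005, 0.01]
ft_force: [0.5, -0.6, -1.0]
grip_width: 0.0105
```

{"api": "jog_arm", "payload": {
  "deltas": [
    [[-14,47,0,0,0,0,0],[-12,47,0,0,0,0,0],[0,10,0,0,0,0,0],[0,0,0,0,0,0,0]]
  ]
}}

```text
clock: 33.05
eef_pos: [0.4782, 0.1346, 0.1509]
tool_rot: [-0.042, 0.999, -0.003, 0.013]
ft_force: [-0.4, 0.3, -1.1]
grip_width: 0.0103
```

```bash
python3 -c "
from h import *
needf([-47,-41,82])"
```

```text
t 33.0 at [478.2 134.6 150.9] shift [-0.7 -4.  69. ] turn [-0.4  1.5  0. ] F [-0.4  0.3 -1.1] g 10.3
fixture pos [-49.5 -36.4 150.9] joints [ 0.28  0.27 -0.18  1.1  -0.01  0.2 ]
```

{"api": "jog_arm", "payload": {
  "deltas": [
    [[-3,-3,15,-0.4,1.5,0,0],[0,0,25,0,0,0,0],[0,0,22,0,0,0,0],[0,0,0,0,0,0,0]]
  ]
}}

```text
clock: 33.45
eef_pos: [0.4823, 0.1275, 0.0903]
tool_rot: [-0.041, 0.999, -0.001, 0.001]
ft_force: [0.3, -0.5, -1.0]
grip_width: 0.0103
```

```bash
python3 -c "
from h import *
needf([-47,-41,48])"
```

```text
t 33.5 at [482.3 127.5  90.3] shift [ 1.2  2.9 42.2] turn [-0.1  0.1 -0.1] F [ 0.3 -0.5 -1. ] g 10.3
fixture pos [-45.9 -43.8  90.3] joints [ 0.26  0.35 -0.24  0.98 -0.    0.18]
```

{"api": "jog_arm", "payload": {
  "deltas": [
    [[2,3,15,0,0,0,0],[2,0,14,0,0,0,0],[0,0,8,0,0,0,0],[0,0,0,0,0,0,0]]
  ]
}}

```text
clock: 33.85
eef_pos: [0.4797, 0.1255, 0.0564]
tool_rot: [-0.037, 0.999, -0.001, 0.003]
ft_force: [-0.1, -0.0, -0.6]
grip_width: 0.0105
```

```bash
python3 -c "
from h import *
needf([-47,-41,46])"
```

```text
t 33.9 at [479.7 125.5  56.4] shift [-1.6  4.7 10.4] turn [-0.2  0.3 -0.6] F [-0.1 -0.  -0.6] g 10.5
fixture pos [-48.7 -45.6  56.4] joints [ 0.26  0.38 -0.29  0.89 -0.    0.18]
```

{"api": "jog_arm", "payload": {
  "deltas": [
    [[-2,5,-1,0,0.3,-0.6,0],[0,0,0,0,0,0,0],[0,0,6,0,0,0,0],[0,0,6,0,0,0,0],[0,0,0,0,0,0,0]]
  ]
}}

```text
clock: 34.35
eef_pos: [0.4844, 0.1309, 0.0482]
tool_rot: [-0.042, 0.999, -0.001, 0.003]
ft_force: [0.3, -0.2, -1.1]
grip_width: 0.0104
```

```bash
python3 -c "
from h import *
needf([-47,-41,46])"
```

```text
t 34.4 at [484.4 130.9  48.2] shift [ 3.4 -0.4  2.2] turn [-0.1  0.3  0. ] F [ 0.3 -0.2 -1.1] g 10.4
fixture pos [-43.6 -40.6  48.2] joints [ 0.27  0.4  -0.29  0.88 -0.    0.18]
```

{"api": "jog_arm", "payload": {
  "deltas": [
    [[3,0,4,0,0,0,0],[0,0,0,0,0,0,0],[0,0,0,0,0,0,26],[0,0,0,0,0,0,26],[0,0,-30,0,0,0,28]]
  ]
}}

```text
clock: 34.85
eef_pos: [0.479, 0.1303, 0.072]
tool_rot: [-0.042, 0.999, -0.001, 0.0]
ft_force: [0.4, -0.2, 0.1]
grip_width: 0.0277
```

{"api": "jog_arm", "payload": {
  "deltas": [
    [[0,0,-40,0,0,0,28],[0,0,-20,0,0,0,28],[-5,46,0,0,0,0,28],[-5,46,0,0,0,0,28],[-5,40,0,0,0,0,28]]
  ]
}}

```text
clock: 35.35
eef_pos: [0.4856, 0.262, 0.1379]
tool_rot: [-0.036, 0.999, -0.001, 0.003]
ft_force: [1.4, -0.3, -0.1]
grip_width: 0.0279
```

```bash
python3 - <<'E'
from h import *
needf([-29,97,47])
camera('wrist');shot('wrist','w13.png')
b=cv2.imread('pics/w13.png')
cv2.imwrite('pics/w13m.png',cv2.resize(b,None,fx=1.2,fy=1.2,interpolation=cv2.INTER_CUBIC))
needf([-29,97,47])
E
```

```text
t 35.4 at [485.6 262.  137.9] shift [-1.7  7.3 90.9] turn [-0.2  0.4 -0.6] F [ 1.4 -0.3 -0.1] g 27.9
fixture pos [-31.4  90.  137.9] joints [ 0.5   0.39 -0.03  1.14 -0.01  0.43]
t 35.5 at [485.6 265.3 137.4] shift [-1.4  3.9 90.4] turn [-0.   0.4 -0.3] F [-0.6  0.  -0.2] g 27.9
fixture pos [-31.1  93.2 137.4] joints [ 0.5   0.4  -0.03  1.14 -0.    0.42]
```

View pics/w13m.png

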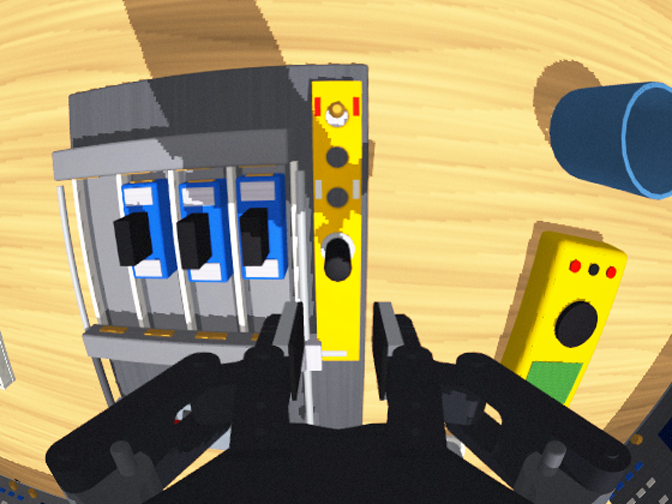

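```bash
cat > chk.py <<'E'
from h import *
from scipy.optimize import minimize
def hullmask(v,o,cam):
    x,y,a,z,roll=v; Rr=R.from_euler('xyz',[roll,0,a],degrees=True)
    M=np.zeros((420,560),np.uint8)
    for (lx,ly,z0,z1) in [(35,15,0,24),(15,6,24,52)]:
        P=np.array([[i*lx,j*ly,k] for i in(-1,1) for j in(-1,1) for k in(z0,z1)])
        Q=np.array([fx(p) for p in Rr.apply(P)+[x,y,z]])/1000
        cv2.fillConvexPoly(M,cv2.convexHull(proj(cam,Q,o).round().astype(np.int32)),1)
    return M>0
def check(cam='wrist'):
    camera(cam);o=get_obs()
    for d in masks_of('blue0',cam):
        m=d['pixels']
        if d['conf']<.3 or m.sum()>9000: continue
        P=onplane(cam,[d['at']],.04,o)[0]*1000-[FX,FY,0];c,s=np.cos(np.radians(YAW)),np.sin(np.radians(YAW))
        x0=[c*P[0]+s*P[1],-s*P[0]+c*P[1],0,12,0]
        iou=lambda v:1-(m&(h:=hullmask(v,o,cam))).sum()/max(1,(m|h).sum())
        r=minimize(iou,x0,method='Nelder-Mead',options=dict(initial_simplex=np.array([x0]+[np.add(x0,np.eye(5)[i]*[6,6,5,6,12][i]) for i in range(5)]),maxiter=250))
        print(round(d['conf'],2),d['at'],'x y yaw z roll',r.x.round(1),'iou',round(1-r.fun,3))
check()
E
python3 chk.py
```

```text
0.95 [127.5, 192.4] x y yaw z roll [-46.  -44.9  -0.6  11.   -2.4] iou 0.949
0.74 [176.0, 197.2] x y yaw z roll [-44.6   3.    2.4  19.3  -4.4] iou 0.901
0.63 [221.1, 189.1] x y yaw z roll [-45.8  42.9  -1.3  12.4  -2.3] iou 0.955
```

All three fit a flat, straight pose in lanes 47, 3 and -41. The middle fit is looser because of occlusion, but the earlier close view showed it flat. Now back to the knob.

{"api": "jog_arm", "payload": {
  "deltas": [
    [[0,4,20,0,0.4,0,30],[2,0,25,0,0,0,30],[2,0,5,0,0,0,30],[0,0,0,0,0,0,30]]
  ]
}}

```text
clock: 35.95
eef_pos: [0.4799, 0.2601, 0.0857]
tool_rot: [-0.035, 0.999, -0.003, -0.002]
ft_force: [0.2, 0.2, 0.5]
grip_width: 0.0303
```

```bash
python3 -c "
from h import *
needf([-29,97,46])"
```

```text
t 36.0 at [479.9 260.1  85.7] shift [-8.3  8.9 39.6] turn [-0.4 -0.2 -0.7] F [0.2 0.2 0.5] g 30.3
fixture pos [-37.2  88.5  85.7] joints [ 0.5   0.44 -0.11  1.03 -0.    0.43]
```

{"api": "jog_arm", "payload": {
  "deltas": [
    [[-8,8,0,0,0,-0.7,30],[0,1,0,0,0,0,30],[0,0,20,0,0,0,30],[0,0,15,0,0,0,30],[0,0,0,0,0,0,30]]
  ]
}}

```text
clock: 36.45
eef_pos: [0.4926, 0.271, 0.0554]
tool_rot: [-0.041, 0.999, -0.001, 0.003]
ft_force: [0.2, 0.0, 1.2]
grip_width: 0.0298
```

```bash
python3 -c "
from h import *
needf([-29,97,46])"
```

```text
t 36.5 at [492.6 271.   55.4] shift [ 5.4 -1.3  9.4] turn [-0.1  0.3 -0.1] F [0.2 0.  1.2] g 29.8
fixture pos [-23.7  98.3  55.4] joints [ 0.51  0.49 -0.11  0.97 -0.    0.42]
```

{"api": "jog_arm", "payload": {
  "deltas": [
    [[6,-1,6,0,0,0,30],[2,0,4,0,0.3,0,30],[0,0,0,0,0,0,5],[0,0,0,0,0,0,0],[0,0,0,0,0,0,0]]
  ]
}}

```text
clock: 36.95
eef_pos: [0.4859, 0.2687, 0.0475]
tool_rot: [-0.04, 0.999, -0.002, 0.002]
ft_force: [0.1, 0.8, -4.1]
grip_width: 0.0143
```

```bash
python3 -c "
from h import *
needf([-29,97,46])"
```

```text
t 37.0 at [485.9 268.7  47.5] shift [-1.5  0.5  1.5] turn [-0.2  0.2 -0.2] F [ 0.1  0.8 -4.1] g 14.3
fixture pos [-30.5  96.5  47.5] joints [ 0.51  0.49 -0.13  0.94 -0.    0.43]
```

{"api": "jog_arm", "payload": {
  "deltas": [
    [[-2.5,0,-4,0,3.6,0,0],[-0.6,0,-5,0,3.6,0,0],[-0.6,0,-5,0,3.6,0,0],[-0.6,0,-5,0,3.6,0,0],[0,0,-1,0,0,0,0]]
  ]
}}

```text
clock: 37.45
eef_pos: [0.4871, 0.2688, 0.0687]
tool_rot: [-0.04, 0.99, -0.007, -0.133]
ft_force: [-1.8, -1.6, -2.5]
grip_width: 0.0141
```

```bash
python3 -c "
from h import *
stay_need(59,14.3); stay_need(10,14.3)"
```

```text
t 37.5 at [487.1 268.8  68.7] shift [-6.7  0.4  1.6] turn [-0.1 -1.  -0.2] F [-1.8 -1.6 -2.5] g 14.1
fixture pos [-29.3  96.6  68.7] joints [0.45 0.66 0.19 1.35 0.09 0.36]
t 37.5 at [487.1 268.8  68.7] shift [40.6  0.3 14.5] turn [-0.1 -1.  -0.2] F [-1.8 -1.6 -2.5] g 14.1
fixture pos [-29.3  96.6  68.7] joints [0.45 0.66 0.19 1.35 0.09 0.36]
```

{"api": "jog_arm", "payload": {
  "deltas": [
    [[9,0,3,0,0,0,0],[9,0,3,0,0,0,0],[9,0,3,0,0,0,0],[8,0,2,0,-1,0,0],[0,0,0,0,0,0,0]]
  ]
}}

```text
clock: 37.95
eef_pos: [0.4474, 0.2655, 0.0668]
tool_rot: [-0.041, 0.992, -0.006, -0.119]
ft_force: [-3.7, -0.7, -2.1]
grip_width: 0.0142
```

```bash
python3 - <<'E'
from h import *
stay_need(9,14.3)
camera('wrist');o=get_obs();shot('wrist','w14.png');stay_need(9,14.3)
b=cv2.imread('pics/w14.png')
cv2.imwrite('pics/w14m.png',cv2.resize(b[:330,100:450],None,fx=1.8,fy=1.8,interpolation=cv2.INTER_CUBIC))
E
```

```text
t 38.0 at [447.4 265.5  66.8] shift [3.7 0.4 2.4] turn [-0.1  0.6 -0.1] F [-3.7 -0.7 -2.1] g 14.2
fixture pos [-69.2  96.6  66.8] joints [0.48 0.58 0.04 1.25 0.09 0.39]
t 38.0 at [448.1 265.6  66.8] shift [4.4 0.4 2.6] turn [-0.1  0.5 -0.1] F [-3.  -2.5 -1.7] g 14.1
fixture pos [-68.4  96.6  66.8] joints [0.48 0.58 0.04 1.26 0.09 0.39]
```

View pics/w14m.png

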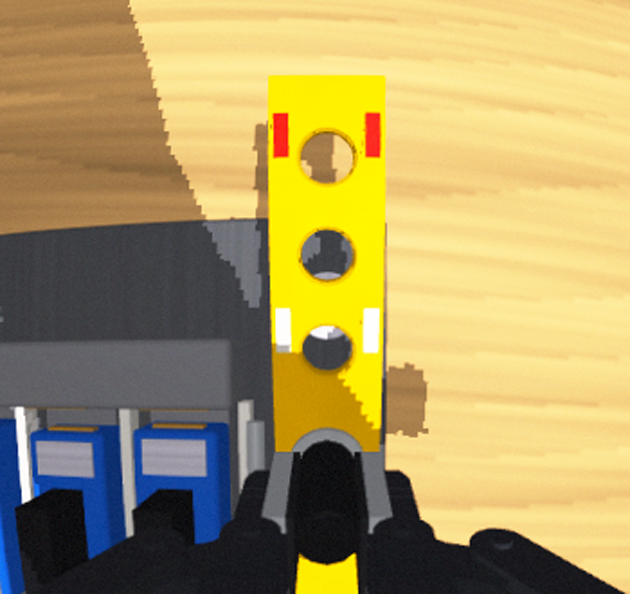

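The white boss shows only at the far edge of the white-marked hole at (327,330), so the jaw has about 6 mm still to close.

{"api": "jog_arm", "payload": {
  "deltas": [
    [[5,0,1,0,0.5,0,0],[1,0,0,0,0,0,0],[0,0,5,0,-3.6,0,0],[0,0,5,0,-3.6,0,0],[0,0,0,0,0,0,0]]
  ]
}}

```text
clock: 38.55
eef_pos: [0.4404, 0.2649, 0.057]
tool_rot: [-0.041, 0.997, -0.004, -0.06]
ft_force: [-3.8, -0.4, 0.8]
grip_width: 0.0144
```

```bash
python3 - <<'E'
from h import *
stay_need(9,6)
camera('wrist');o=get_obs();shot('wrist','w15.png')
b=cv2.imread('pics/w15.png')
cv2.imwrite('pics/w15m.png',cv2.resize(b[:330,100:450],None,fx=1.8,fy=1.8,interpolation=cv2.INTER_CUBIC))
E
```

```text
t 38.5 at [440.4 264.9  57. ] shift [0.7 0.4 2.8] turn [-0.1 -0.9 -0.1] F [-3.8 -0.4  0.8] g 14.4
fixture pos [-76.2  96.6  57. ] joints [ 0.51  0.49 -0.12  1.07  0.05  0.43]
```

View pics/w15m.png

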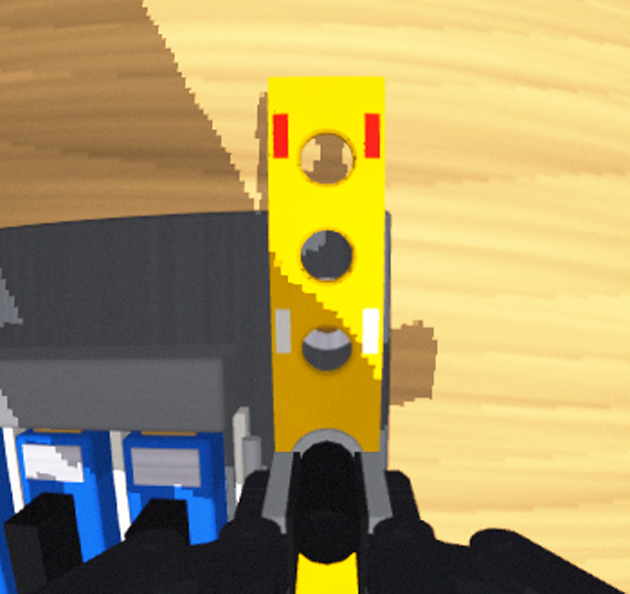

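```bash
python3 - <<'E'
from h import *
o=get_obs()
print(proj('wrist',np.array([fx(p) for p in [(-118,97,47),(-118,97,30)]])/1000,o).round(1))
c,s=np.cos(np.radians(YAW)),np.sin(np.radians(YAW))
for z in (44,48,51,54):
    P=onplane('wrist',[[281.7,193.9]],z/1000,o)[0]*1000-[FX,FY,0];print(z,np.round([c*P[0]+s*P[1],-s*P[0]+c*P[1]],1))
E
```

```text
[[281.6 181.6]
 [281.7 178.9]]
44 [-111.5   97. ]
48 [-112.   97.]
51 [-112.4   97. ]
54 [-112.7   97. ]
```

The hole lies about 6 mm short of the peg, and the spring still pulls, so the jaw isn't blocked. I lift slightly and let it close further.

{"api": "jog_arm", "payload": {
  "deltas": [
    [[0,0,-5,0,3.6,0,0],[4,0,1,0,0,0,0],[4,0,1,0,0,0,0],[0,0,0,0,0,0,0]]
  ]
}}

```text
clock: 39.05
eef_pos: [0.4369, 0.2646, 0.0617]
tool_rot: [-0.04, 0.995, -0.005, -0.09]
ft_force: [-2.2, -0.9, -0.2]
grip_width: 0.0139
```

```bash
cat > hole.py <<'E'
from h import *
stay_need(9,10)
camera('wrist');o=get_obs();im=camera('wrist');cv2.imwrite('pics/hole.png',cv2.cvtColor(im,cv2.COLOR_RGB2BGR))
# hole = non-yellow blob in the bar between white marks and knob
hsv=cv2.cvtColor(im,cv2.COLOR_RGB2HSV)
bar=(hsv[...,0]>18)&(hsv[...,0]<32)&(hsv[...,1]>190)
w=im[120:225,258:306]; nb=(~bar[120:225,258:306]).astype(np.uint8)
n,l,st,ce=cv2.connectedComponentsWithStats(nb)
print([(st[i].tolist(),(ce[i]+[258,120]).round(1).tolist()) for i in range(1,n) if st[i][4]>60])
print('peg px',proj('wrist',np.array([fx(p) for p in [(-118,97,47),(-118,97,36)]])/1000,o).round(1).tolist())
E
python3 hole.py
```

```text
t 39.0 at [436.9 264.6  61.7] shift [-4.4  0.4  1.2] turn [-0.1 -0.4 -0.2] F [-2.2 -0.9 -0.2] g 13.9
fixture pos [-79.7  96.6  61.7] joints [ 0.5   0.52 -0.06  1.16  0.07  0.42]
[([9, 8, 29, 28, 629], [280.9, 141.6]), ([0, 51, 4, 26, 92], [259.4, 184.6]), ([43, 51, 5, 26, 128], [303.0, 183.5]), ([9, 62, 29, 24, 478], [280.8, 194.5])]
peg px [[281.6, 191.5], [281.6, 190.3]]
```

{"api": "jog_arm", "payload": {
  "deltas": [
    [[1,0,5,0,-3.6,0,0],[1,0,5,0,-3.6,0,0],[0,0,0,0,0,0,0]]
  ]
}}

```text
clock: 39.45
eef_pos: [0.4348, 0.2644, 0.0518]
tool_rot: [-0.04, 0.999, -0.002, -0.024]
ft_force: [3.1, -1.4, -8.8]
grip_width: 0.0139
```

```bash
python3 hole.py
```

```text
t 39.5 at [434.8 264.4  51.8] shift [-5.9  0.4 -8.2] turn [-0.1  7.3 -0.3] F [ 3.1 -1.4 -8.8] g 13.9
fixture pos [-81.8  96.6  51.8] joints [ 0.54  0.44 -0.21  0.96  0.02  0.46]
[([9, 8, 29, 28, 627], [280.8, 141.3]), ([0, 51, 4, 26, 91], [259.3, 184.3]), ([43, 51, 5, 26, 128], [303.0, 183.5]), ([9, 60, 29, 26, 473], [281.0, 193.9])]
peg px [[281.5, 196.7], [281.6, 192.3]]
```

{"api": "jog_arm", "payload": {
  "deltas": [
    [[0.5,0,4,0,-2.6,0,0],[0,0,1,0,0,0,0],[0,0,0,0,0,0,0]]
  ]
}}

```text
clock: 39.85
eef_pos: [0.4343, 0.2644, 0.0481]
tool_rot: [-0.039, 0.999, -0.002, -0.005]
ft_force: [-0.6, -2.0, 0.3]
grip_width: 0.0142
```

```bash
python3 hole.py
```

```text
t 39.9 at [434.3 264.4  48.1] shift [ -6.7   0.4 -11.7] turn [-0.1  9.4 -0.3] F [-0.6 -2.   0.3] g 14.2
fixture pos [-82.3  96.6  48.1] joints [ 0.55  0.42 -0.25  0.91  0.    0.47]
[([9, 8, 28, 28, 625], [280.6, 141.6]), ([0, 52, 4, 25, 86], [259.3, 184.8]), ([43, 52, 5, 25, 124], [303.0, 183.9]), ([9, 59, 29, 28, 494], [281.0, 194.0])]
peg px [[281.4, 200.1], [281.4, 194.4]]
```

{"api": "jog_arm", "payload": {
  "deltas": [
    [[0,0,0,0,0,0,28],[0,0,0,0,0,0,28],[0,0,-25,0,-0.3,0,28],[0,0,-40,0,0,0,28],[0,0,-20,0,0,0,28]]
  ]
}}

```text
clock: 40.45
eef_pos: [0.4356, 0.2653, 0.1331]
tool_rot: [-0.039, 0.999, -0.001, -0.005]
ft_force: [1.2, 0.2, 1.0]
grip_width: 0.0278
```

```bash
python3 - <<'E'
from h import *
needf([70,-19,130])
camera('wrist');o=get_obs();b=cv2.cvtColor(camera('wrist'),cv2.COLOR_RGB2BGR);cv2.imwrite('pics/w16.png',b)
cv2.imwrite('pics/w16m.png',cv2.resize(b[60:330,60:460],None,fx=1.9,fy=1.9,interpolation=cv2.INTER_CUBIC))
E
```

```text
t 40.5 at [435.6 265.3 133.1] shift [-151.7 -115.5    1.9] turn [-0.1 -0.5 -0.4] F [1.2 0.2 1. ] g 27.8
fixture pos [-81.   97.4 133.1] joints [ 0.55  0.33 -0.13  1.11  0.    0.47]
```

View pics/w16m.png

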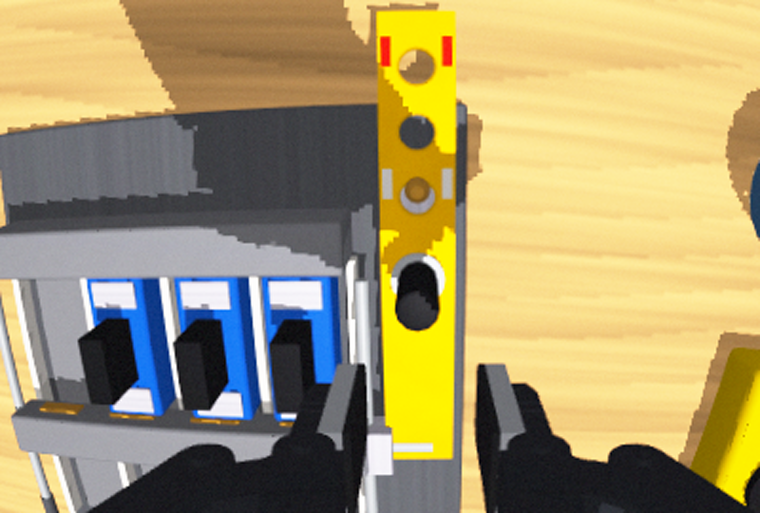

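The last view shows the peg through the white-marked hole at (417,190), the bar level, and the jaw closed up to the three blues, which stand flat in their lanes. Now the switch lever.

{"api": "jog_arm", "payload": {
  "deltas": [
    [[-33,-29,0,0,0,0,0],[-33,-29,0,0,0,0,0],[-33,-29,0,0,0,0,0],[-33,-29,0,0,0,0,0],[0,0,0,0,0,0,0]]
  ]
}}

```text
clock: 41.05
eef_pos: [0.5818, 0.1596, 0.1288]
tool_rot: [-0.042, 0.999, 0.0, -0.003]
ft_force: [-0.6, -0.8, -0.1]
grip_width: 0.0001
```

```bash
python3 -c "
from h import *
needf([52,-19,80])"
```

```text
t 41.0 at [581.8 159.6 128.8] shift [ 3.5  1.1 48.8] turn [ 0.  -0.4  0. ] F [-0.6 -0.8 -0.1] g 0.1
fixture pos [ 55.9 -20.1 128.8] joints [0.27 0.51 0.13 1.2  0.   0.18]
```

{"api": "jog_arm", "payload": {
  "deltas": [
    [[8,1,12,0,0,0,0],[3,0,18,0,0,0,0],[3,0,16,0,0,0,0],[0,0,0,0,0,0,0]]
  ]
}}

```text
clock: 41.45
eef_pos: [0.5659, 0.1585, 0.0765]
tool_rot: [-0.04, 0.999, 0.001, -0.006]
ft_force: [-0.9, -0.8, -0.7]
grip_width: 0.0001
```

```bash
python3 -c "
from h import *
needf([134,-19,80])"
```

```text
t 41.5 at [565.9 158.5  76.5] shift [-94.    1.3  -4.7] turn [ 0.1 -0.7 -0.2] F [-0.9 -0.8 -0.7] g 0.1
fixture pos [ 40.  -19.9  76.5] joints [0.27 0.53 0.01 1.07 0.   0.19]
```

{"api": "jog_arm", "payload": {
  "deltas": [
    [[-16,0,-1,0,0,0,0],[-16,0,-1,0,-0.7,0,0],[-16,0,-1,0,0,0,0],[-16,0,-1,0,0,0,0],[-12,0,0,0,0,0,0]]
  ]
}}

```text
clock: 41.95
eef_pos: [0.6376, 0.1666, 0.0789]
tool_rot: [-0.042, 0.999, 0.001, -0.005]
ft_force: [-0.6, 0.1, 1.2]
grip_width: -0.0
```

```bash
python3 -c "
from h import *
needf([134,-19,80])"
```

```text
t 42.0 at [637.6 166.6  78.9] shift [-21.9  -1.2  -1.4] turn [ 0.1 -0.6 -0. ] F [-0.6  0.1  1.2] g -0.0
fixture pos [112.1 -17.8  78.9] joints [0.25 0.66 0.25 1.17 0.   0.17]
```

{"api": "jog_arm", "payload": {
  "deltas": [
    [[-10,-1,0,0,-0.5,0,0],[-9,0,0,0,0,0,0],[-4,0,0,0,0,0,0],[-3,0,0,0,0,0,0],[0,0,0,0,0,0,0]]
  ]
}}

```text
clock: 42.45
eef_pos: [0.6529, 0.1677, 0.0775]
tool_rot: [-0.043, 0.999, -0.001, -0.013]
ft_force: [0.4, -0.1, 0.1]
grip_width: -0.0006
```

```bash
python3 - <<'E'
from h import *
needf([134,-19,80])
camera('scene')
for d in masks_of('switch','scene'):
    print(round(d['conf'],2),d['at'])
im=camera('scene');r=im.astype(int);m=(r[...,0]>150)&(r[...,1]<60)&(r[...,2]<60);m[:190]=0;m[230:]=0
ys,xs=np.nonzero(m);print('red px',len(xs),xs.mean(),ys.mean())
print('off/on px',proj('scene',np.array([fx(p) for p in[(96,-19,87),(125,-19,94),(154,-19,87)]])/1000).round(1))
E
```

```text
t 42.5 at [652.9 167.7  77.5] shift [-6.5 -1.  -2.7] turn [-0.  -1.5  0.1] F [ 0.4 -0.1  0.1] g -0.6
fixture pos [127.5 -18.   77.5] joints [0.25 0.7  0.32 1.22 0.   0.16]
0.55 [307.9, 184.1]
red px 20 341.0 215.7
off/on px [[327.8 209.5]
 [335.  211.5]
 [342.1 217.3]]
```

{"api": "jog_arm", "payload": {
  "deltas": [
    [[-6,0,0,0,0,0,0],[-5,0,0,0,0,0,0],[-4,0,0,0,0,0,0],[0,0,0,0,0,0,0]]
  ]
}}

```text
clock: 43.0
eef_pos: [0.6527, 0.1679, 0.0777]
tool_rot: [-0.044, 0.999, -0.002, -0.029]
ft_force: [-0.1, 0.6, 0.6]
grip_width: -0.0004
```

```bash
python3 -c "
from h import *
needf([134,-19,80])"
```

```text
t 43.0 at [652.7 167.9  77.7] shift [-6.6 -1.2 -2.7] turn [-0.1 -3.3  0.2] F [-0.1  0.6  0.6] g -0.4
fixture pos [127.2 -17.8  77.7] joints [0.25 0.72 0.37 1.27 0.01 0.16]
```

{"api": "jog_arm", "payload": {
  "deltas": [
    [[15,0,0,0,-2,0,0],[20,0,0,0,-1,0,0],[10,0,-25,0,0,0,0],[0,0,-45,0,0,0,0],[0,0,-45,0,0,0,0]]
  ]
}}

```text
clock: 43.5
eef_pos: [0.6035, 0.1632, 0.1863]
tool_rot: [-0.044, 0.999, -0.002, -0.008]
ft_force: [1.3, 0.2, 0.5]
grip_width: 0.0002
```

{"api": "jog_arm", "payload": {
  "deltas": [
    [[40,-20,-20,0,0,0,0],[45,-20,-10,0,0,0,0],[45,-20,0,0,0,0,0],[45,-20,0,0,0,0,0],[0,0,0,0,0,0,0]]
  ]
}}

```text
clock: 44.0
eef_pos: [0.4403, 0.0682, 0.2252]
tool_rot: [-0.045, 0.999, -0.0, 0.005]
ft_force: [0.6, 0.5, 0.4]
grip_width: -0.0003
```

```bash
python3 - <<'E'
from h import *
needf([0,0,200])
im=camera('scene');r=im.astype(int);m=(r[...,0]>130)&(r[...,1]<70)&(r[...,2]<70);m[:195]=0;m[232:]=0;m[:,:315]=0;m[:,352:]=0
ys,xs=np.nonzero(m);print('red px',len(xs),xs.mean(),ys.mean())
P=[fx((125+60*np.sin(a),-19,34+60*np.cos(a)))/1000 for a in (-.5,0,.3,.4,.5)]
print(proj('scene',P).round(1).tolist())
im=camera('top');r=im.astype(int);m=(r[...,0]>130)&(r[...,1]<70)&(r[...,2]<70);m[:150]=0;m[210:]=0;m[:,:215]=0;m[:,260:]=0
ys,xs=np.nonzero(m);print('top red',len(xs),xs.mean() if len(xs) else 0,ys.mean() if len(xs) else 0, proj('top',P).round(1).tolist())
for t,z in [('green0',.029),('blue0',.036),('red',.029),('stay',.036)]:
    for d in masks_of(t,'top'):
        if d['conf']>.3 and d['pixels'].sum()<1200: print(t,round(d['conf'],2),*rect(d['pixels'],'top',z))
E
```

```text
t 44.0 at [440.3  68.2 225.2] shift [-93.1  98.8  26.1] turn [-0.   0.6  0.3] F [0.6 0.5 0.4] g -0.3
fixture pos [-92.8 -99.3 225.2] joints [ 0.15  0.13 -0.15  1.28 -0.    0.07]
red px 35 340.8285714285714 215.68571428571428
[[327.9, 209.7], [335.0, 211.5], [339.4, 214.6], [340.7, 215.9], [342.0, 217.4]]
top red 56 234.96428571428572 161.30357142857142 [[236.1, 183.6], [235.2, 171.7], [234.8, 165.1], [234.7, 163.1], [234.7, 161.3]]
green0 0.84 [ 594.5 -158.1] [70.5 33. ] 4.7
green0 0.83 [ 599.3 -228.1] [66.9 33.1] 2.7
green0 0.57 [681.3 172.4] [48.6 26.3] 1.1
blue0 0.57 [474.7 176.4] [69.6 31. ] 4.7
red 0.84 [ 386.4 -343.7] [37.1 71.7] 80.5
stay 0.61 [422.2 264.2] [188.2  30.8] 4.7
stay 0.5 [ 386.8 -341.6] [34.8 69.2] 78.6
```

```bash
python3 - <<'E'
from h import *
for f,b in (('scene0',(195,232,315,352)),('top0',(150,210,215,260))):
    r=cv2.imread(f'pics/{f}.png')[...,::-1].astype(int);m=(r[...,0]>130)&(r[...,1]<70)&(r[...,2]<70)
    q=np.zeros_like(m);q[b[0]:b[1],b[2]:b[3]]=1;ys,xs=np.nonzero(m&q);print(f,len(xs),xs.mean(),ys.mean())
E
python3 chk.py; python3 -c "
from h import *
camera('top')
for d in masks_of('blue0','top'): print(round(d['conf'],2),d['at'],d['pixels'].sum(),*rect(d['pixels'],'top',.036))"
```

```text
scene0 31 326.64516129032256 208.0
top0 56 236.28571428571428 183.5
0.86 [403.3, 211.6] x y yaw z roll [-53.3  46.5  -1.7  11.7   0.1] iou 0.851
0.64 [371.9, 216.2] x y yaw z roll [-49.6   6.1   0.9  10.3  -0.8] iou 0.897
0.6 [332.0, 213.7] x y yaw z roll [-47.7 -36.6  -1.1   1.6   5.6] iou 0.902
0.87 [230.7, 246.8] 351 [474.1 176.3] [69.3 33.2] 1.4
0.59 [215.4, 243.7] 345 [470.9 216.3] [70.7 31.6] 5.0
```

```bash
python3 -c "
from h import *
print(job_done())"
```

```text
the job is handed in; nothing more can be done
None
```

I finished the batch change in the order you asked and handed it in at about 44 s. `job_done` reports no verdict.

**What I did**
- I pulled the jaw open and dropped the load hole (red marks) over the peg.
- Both green modules went into the out-tray.
- All three blue modules in the bin went into the lanes at y = 47, 3 and -41 mm.
- I lifted the stay, let the jaw close up to the batch and dropped the test hole (white marks) over the peg.
- I let go and pushed the lever to its stop, then moved the arm clear of everything.

**What the last checks showed**
- **Stay:** the wrist view after release showed the peg through the white-marked hole with the bar level. The top view afterwards had the stay in the same place.
- **Modules:** that same wrist view showed the jaw up to the three blues, flat and straight in their lanes. The top view shows both greens in the tray and the red module still in the bin.
- **Lever:** the ball sits where the fully-on position projects, to within about 2 px in both cameras. The same offset was there at the start.

**What disagreed or was not seen**
- The last top-view check found only two of the three blues. The wrist check then found all three.
- The wrist fit for the blue in the -41 lane was poor: 1.6 mm height against a 12 mm floor, and about 6° of roll. An earlier fit (11 mm, -2.4°) and the wrist view after the jaw closed showed it flat, so I put this down to the fit.
- The force reading stayed near zero while I pressed the lever against its stop. I judged that it had reached the stop because the tool no longer moved forward.

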